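# Scoop couplers from the parts bin onto the counting scale

## Task

Take the scoop out of its rest, lay it flat on the bench and let go, then take it again by the handle so that you can dig and tip with it, scoop yellow couplers out of the blue bin and tip at least three of them into the pan of the counting scale, without touching the couplers with the gripper and without leaning on the scale. No coupler may end up anywhere but in the bin or the scale pan; finish with the empty scoop lying flat on the open bench and leave the other tools where they are.

Things in the scene. Friction and masses are not known exactly. Their poses are not given: they have to be found in the camera images.
- scoop: steel parts scoop with black handle, 225 mm long, 95 wide, 0.2 kg. Origin: middle of the underside of the flat pan floor; x to the open mouth, y across, z up out of the open top. Starts mouth-down in scoop_rest: x points 60 degrees below level, the origin 88 mm above the bench, the handle nearly upright. Laid down it rests flat on the pan floor
- scoop_grip (a point): middle of the straight handle, (-102, 0, 58) mm in the scoop's frame, axes as the scoop. Handle 24 mm wide (y), 20 deep, 110 long, running back and up from the top of the pan's back wall at 20 degrees to the pan floor, from (-50, 0, 39) to (-154, 0, 77) mm; at the start it is 205 mm above the bench
- scoop_lip (a point): middle of the thin front lip, (64.5, 0, 0) mm in the scoop's frame, axes as the scoop. Pan: floor 2.5 mm thick from x = -52 to +50 mm, then the lip; 90 mm wide inside; back wall 49 mm high; side walls fall from 48 mm at the back to 27 mm at the mouth
- scoop_rest: grey sheet-metal stand, fixed, foot 120 x 122 mm, 136 high. The pan lies on its 60 degree back plate, lip on a 20 mm high stop, between side cheeks 14 mm high and 4 mm clear. Nothing latches: 40 mm straight up frees the scoop. Origin under the foot's middle; level x points to the side the scoop's open top faces; the upright handle stands over the origin
- bin: blue open-front bin, fixed, holds the couplers. Origin: middle of the underside; x from low front to high back. Inside 200 mm long (x -100 to +100), 106 wide; back wall 90 mm high; sides 90 mm high at the back, 45 mm for x < -25. The front wall slopes outward at 45 degrees from the floor at x = -100 mm to its 37 mm high edge at x = -131 mm
- bin_floor (a point): middle of the bin's inner floor, 3 mm above the bench, axes as the bin. At the start four couplers lie crosswise in two pairs, near x = +81 and +43 mm (y about -24 and +24 mm), and one near x = 0; the floor in front of x = -25 mm is clear
- scale: white bench counting scale, fixed, 198 x 150 mm and 46 mm high, readout along its -x side; origin under its middle, z up. It carries the round pan
- pan_floor (a point): middle of the inner floor of the scale's round aluminium pan, 58 mm above the bench; the pan flares from 67 mm inner radius at the floor to 85 mm at the rim, 91 mm above the bench; z up
- scale_pan (a joint): how far the scale's pan is pressed down (m), about 0 unloaded, stop at 0.008; spring 1500 N/m, so 1 N sinks it 0.7 mm
- open_bench (a point): a fixed point on the bench top, in the clear strip between the scoop rest, the sealing press and the bench's front edge: good for laying the scoop across the robot's view (its length along world y, mouth to -y). The press is a fixed block 105 mm high that begins at world x = 0.50 (its dial at 0.49), from y = -0.17 to +0.13; its raised platen stands higher at x > 0.6
- screwdriver: red-handled screwdriver, 201 x 26 x 26 mm, loose on the bench near its front edge; leave alone. Origin under its middle, x along it
- whisk_head: wire whisk head, 144 x 35 x 39 mm, loose on the bench in front of the press; leave alone. Origin under its middle, x along it
- coupler_1: one of five loose yellow plastic couplers, a barrel 42 mm long and 30 mm thick with rounded ends and a groove round its middle, about 30 g, smooth and slippery; starts lying on its side on the bin floor. Origin at its middle, x along its length; y and z turn as it rolls
- coupler_2: one of five loose yellow plastic couplers, a barrel 42 mm long and 30 mm thick with rounded ends and a groove round its middle, about 30 g, smooth and slippery; starts lying on its side on the bin floor. Origin at its middle, x along its length; y and z turn as it rolls
- coupler_3: one of five loose yellow plastic couplers, a barrel 42 mm long and 30 mm thick with rounded ends and a groove round its middle, about 30 g, smooth and slippery; starts lying on its side on the bin floor. Origin at its middle, x along its length; y and z turn as it rolls
- coupler_4: one of five loose yellow plastic couplers, a barrel 42 mm long and 30 mm thick with rounded ends and a groove round its middle, about 30 g, smooth and slippery; starts lying on its side on the bin floor. Origin at its middle, x along its length; y and z turn as it rolls
- coupler_5: one of five loose yellow plastic couplers, a barrel 42 mm long and 30 mm thick with rounded ends and a groove round its middle, about 30 g, smooth and slippery; starts lying on its side on the bin floor. Origin at its middle, x along its length; y and z turn as it rolls
Things that resemble listed ones, but are neither listed nor needed, are in the scene too. Leave any green or purple look-alike of the coupler_2 alone.

How it is judged:
By the outcome, as a careful person would: the job done as asked, in the order asked, and still so for the second after the job is handed in, with the robot touching nothing.
It also fails if it takes over 72 s, if anything falls off the work surface, if the arm or the gripper's body presses on something with over 40 N, if the wrist force passes 120 N, or if a joint passes its speed limit or range.

## Robot

A 6-joint arm with a two-finger parallel gripper is mounted at the origin on a cart in front of the work surface, level with it; the furniture and walls round the work are solid. World frame = base frame: x ahead of the robot, y to its left, z up, the work surface at z = 0. Lengths are in m, angles in rad, forces in N, time in s.
With the tool pointing down it reaches from about 0.425 to 0.95 m from the base axis. Payload 3.5 kg.
Tool frame: the origin (TCP) lies midway between the tips of the shut fingers; the grasp point (between the pads) lies 19 mm behind it; y points along the fingers, x is the direction in which the jaws open and shut, and the axes are right-handed (so a half turn about y gives the same grasp; the last joint's range is limited). The gripper opens to 85 mm and grips with 20 to 120 N. Pads are 22 mm wide; open, the fingers measure 114 mm over their backs; the gripper's body (76 mm by 85 mm) begins 54 mm behind the grasp point. The pads swing forward as they close: fully open they stand 13 mm farther back than shut.
Start: joints at [-1.284, 0.286, 1.577, -0, 1.279, -0.15], TCP at [0.286, -0.612, 0.231] pointing down, gripper open.
Joint ranges: [-2.77, 2.77], [-0.9, 2.22], [0.21, 2.48], [-1.53, 4.67], [0.24, 2.81], [-2.84, 2.84]. Speed limits (rad/s): [2.79, 2.79, 3.14, 3.14, 3.14, 3.14].

## Interface

Orientations are given as a unit quaternion [x, y, z, w].
In Python, from plant import ctrl, viewer gives the robot as it stands.
- The arm moves only by the tool step_arm, never from a script. Its argument "rows" is a list of rows, each a list of 3 entries, a list of its own where there are three numbers: the turn, a rotation vector about the tool's x, y, z in degrees, then the shift along the tool's x, y, z in mm, then the closure, from 0 (fully open) to 1 (shut). A call has 1 to 10 rows; each row is the pose to reach, as a shift and turn from the pose commanded when the call began, along the tool's axes at that moment; what a row does not reach only later rows make up. A row lasts 1/12 s, in which the tool goes at most 41.7 mm and 7.16 degrees, less where a joint would pass 70% of its speed; a pose out of reach is approached as far as the arm can. A call with a gripper value outside its range is refused whole. The fingers move at their own pace and stop on an object; "newtons" is the grip in N (left out, the last holds). Time passes only in rows, so rows that repeat a pose let the fingers close. It gives the time, the measured TCP pose, the force and the opening at its end, in the units of the state.
- ctrl.get_state(): the state, without advancing time (a new reading comes with each control period).
- viewer.read_camera(name): name is "side" or "top" or "wrist"; returns (picture, depth): 400x640x3 uint8, red, green, blue; 400x640 float32, m along the optical axis (not along the pixel's ray), 0 where there is no reading.
- viewer.calibration(name): a dict with "K" (3x3 intrinsics, pixels), "D" ([k1, k2, p1, p2, k3] as OpenCV has them; the pictures are not rectified), "R" (3x3) and "t" (3): a world point X has camera coordinates R X + t. Camera axes: x right, y down, z forward; pixel columns grow to the right and rows downward; lengths in m; the calibration is good to about 2 mm. A picture is of the moment at which its call begins: read the wrist's pose just before it. calibration takes no time and is no camera call; for the wrist camera it gives the pose at the moment of the call.
- ctrl.sign_off(): hands the job in, once; it reports no verdict.
The state is a dict: "time": time; "qpos": joint angles; "dq": joint speeds; "joint_efforts": joint torques, N m; "eef_pos": TCP position; "tcp_rot": TCP orientation; "contact_force": force on the tool from outside, world axes, zero at the start; "wrist_torque": the same for the moment, N m; "opening": opening from 0.0 (shut) to 1.0 (fully open).
Only numpy, scipy, OpenCV 4.12 (cv2) and the standard library are available. Lean on these libraries where they do the work, as an engineer would, in place of code of your own. Each camera call takes 0.05 s, during which the arm holds its last target.

## Working session

There is one attempt and no reset: what is moved stays moved. The work goes in short steps, Python scripts to look and compute and a tool call to move; the robot and the scene stay as the last step left them, time stands still between calls to the robot, and variables do not carry over. Pictures are saved under pics/ and viewed, and the job is handed in when it is done.

Besides the shell and the picture viewer there is one more tool, called after "Call:" as name(argument=value, ...), one argument or row to a line, values as JSON. step_arm: Moves the arm, as the interface text tells. Its arguments: {"type":"object","properties":{"rows":{"type":"array"},"newtons":{"type":"number"}},"required":["rows"]}

```bash
ls -la; mkdir -p pics
python3 - <<'E'
from plant import ctrl, viewer
import cv2, numpy as np
print(ctrl.get_state())
for n in ["side","top"]:
    im,d=viewer.read_camera(n)
    np.savez(f"{n}0.npz",im=im,d=d)
    cv2.imwrite(f"pics/{n}0.png",im[:,:,::-1])
    c=viewer.calibration(n); print(n,c)
E
```

```text
total 12
drwxr-xr-x  3 agent agent 4096 Dec  6 13:17 .
drwxr-xr-x 23 root  root  4096 Dec  6 13:17 ..
drwxr-xr-x  2 agent agent 4096 Dec  6 13:17 pics
{'time': 0.0, 'qpos': array([-1.28399348e+00,  2.87188929e-01,  1.57818349e+00, -3.07455832e-05,
        1.27859602e+00, -1.50016151e-01]), 'dq': array([ 0.00132583, -0.00039907, -0.00120855, -0.00037427, -0.00191799,
        0.00020668]), 'joint_efforts': array([ 4.19220614e-04, -4.05979049e+01, -2.92623943e+01, -1.18800067e-04,
        5.88705981e-03, -7.61461934e-06]), 'eef_pos': array([ 0.28538639, -0.61097378,  0.22992815]), 'tcp_rot': array([-0.59591739,  0.38042013, -0.37914016,  0.59700564]), 'contact_force': array([0.74163521, 0.47425604, 0.31215057]), 'wrist_torque': array([-0.00548046,  0.01705143, -0.06140981]), 'opening': 0.9980705775750087}
side {'K': array([[451.51683725,   0.        , 315.99364302],
       [  0.        , 451.51683725, 194.97149595],
       [  0.        ,   0.        ,   1.        ]]), 'D': array([0.00690176, 0.        , 0.        , 0.        , 0.        ]), 'R': array([[-0.94071875, -0.33887882, -0.0144699 ],
       [-0.2729424 ,  0.78162912, -0.56085503],
       [ 0.20137199, -0.52365739, -0.82778757]]), 't': array([0.54607837, 0.25825795, 1.1939362 ])}
top {'K': array([[515.74370161,   0.        , 316.68754764],
       [  0.        , 515.74370161, 199.86821533],
       [  0.        ,   0.        ,   1.        ]]), 'D': array([-0.02849051,  0.        ,  0.        ,  0.        ,  0.        ]), 'R': array([[-0.06164238, -0.99808724, -0.00469788],
       [-0.97694032,  0.06129901, -0.20452392],
       [ 0.20442069, -0.00801779, -0.97885029]]), 't': array([-0.00898413,  0.60570059,  1.3550106 ])}
```

View pics/side0.png

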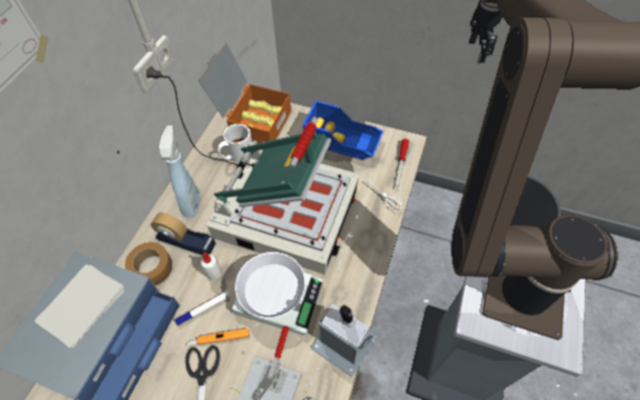

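View pics/top0.png

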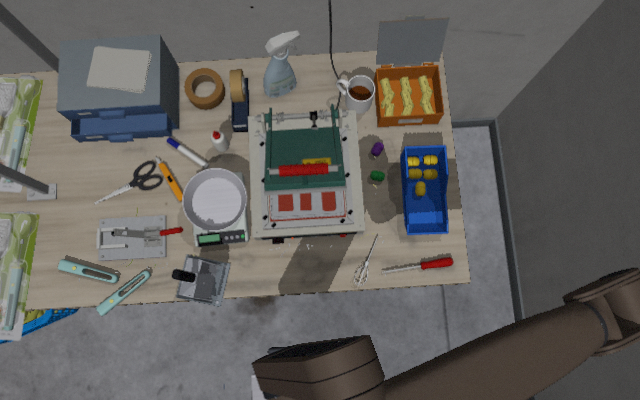

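The side view shows the rest with the scoop at about (343,335), the scale pan at (270,287) and the blue bin at (342,132). In the top view the rest is at (203,280), the scale pan at (215,200) and the bin at (425,190). The purple (377,149) and green (377,176) look-alikes sit beside the bin.

```bash
cat > h.py <<'E'
from plant import ctrl, viewer
import cv2, numpy as np
from scipy.spatial.transform import Rotation as Rn
def cap(n,tag):
    c=viewer.calibration(n)
    im,d=viewer.read_camera(n)
    np.savez(f"{tag}.npz",im=im,d=d,K=c["K"],D=c["D"],R=c["R"],t=c["t"])
    return load(tag)
def load(tag): return dict(np.load(f"{tag}.npz"))
def cloud(f):
    h,w=f["d"].shape
    uv=np.stack(np.meshgrid(np.arange(w),np.arange(h)),-1).reshape(-1,1,2).astype(float)
    n=cv2.undistortPoints(uv,f["K"],f["D"]).reshape(h,w,2)
    P=np.concatenate([n*f["d"][...,None],f["d"][...,None]],-1)
    W=(P-f["t"])@f["R"]
    W[f["d"]==0]=np.nan
    return W
def ray(f,u,v,z):
    n=cv2.undistortPoints(np.array([[[u,v]]],float),f["K"],f["D"]).ravel()
    o=-f["R"].T@f["t"]; d=f["R"].T@np.array([n[0],n[1],1]); s=(z-o[2])/d[2]; return o+s*d
def proj(f,X):
    return cv2.projectPoints(np.atleast_2d(X).astype(float),cv2.Rodrigues(f["R"])[0],f["t"],f["K"],f["D"])[0].reshape(-1,2)
def crop(f,u0,v0,u1,v1,s,name,pts=None):
    im=np.ascontiguousarray(f["im"][v0:v1,u0:u1,::-1]); im=cv2.resize(im,None,fx=s,fy=s,interpolation=cv2.INTER_CUBIC)
    if pts is not None:
        for p in proj(f,pts): cv2.circle(im,(int((p[0]-u0+.5)*s),int((p[1]-v0+.5)*s)),3,(255,0,255),-1)
    cv2.imwrite(f"pics/{name}.png",im)
E
python3 - <<'E'
from h import *
for n in ["side","top"]:
    c=viewer.calibration(n); f=dict(np.load(n+"0.npz")); f.update({k:c[k] for k in"KDRt"}); np.savez(n+"0.npz",**f)
t=load("top0"); W=cloud(t)
crop(t,160,240,260,315,8,"rest_top"); crop(t,380,130,480,245,5,"bin_top")
s=load("side0"); crop(s,290,290,400,380,7,"rest_side")
# bench height check
for (u,v) in [(300,270),(420,280),(150,200),(230,120),(380,230)]: print((u,v),W[v,u].round(4))
# bin blue mask
hsv=cv2.cvtColor(t["im"],cv2.COLOR_RGB2HSV)
print("bin"); 
m=(hsv[...,0]>105)&(hsv[...,0]<128)&(hsv[...,1]>150); m[:,:390]=0;m[:,460:]=0;m[250:]=0
P=W[m]; P=P[~np.isnan(P[:,0])]; print(len(P),P.min(0),P.max(0))
# scale pan rim
sub=W[150:250,170:260].reshape(-1,3); r=sub[(sub[:,2]>.086)&(sub[:,2]<.097)]; print(len(r),r.min(0),r.max(0),(r.min(0)+r.max(0))/2)
E
```

```text
(300, 270) [ 0.4202  0.0119 -0.0022]
(420, 280) [ 0.3716 -0.3206 -0.0022]
(150, 200) [0.6464 0.4325 0.0015]
(230, 120) [0.8748 0.1951 0.0019]
(380, 230) [ 0.5187 -0.2212 -0.0009]
bin
3124 [ 0.49363195 -0.40882677 -0.00675554] [ 0.73378861 -0.28942124  0.09934118]
1024 [0.51019819 0.10485852 0.08603631] [0.75042277 0.35060408 0.09697673] [0.63031048 0.2277313  0.09150652]
```

View pics/rest_top.png

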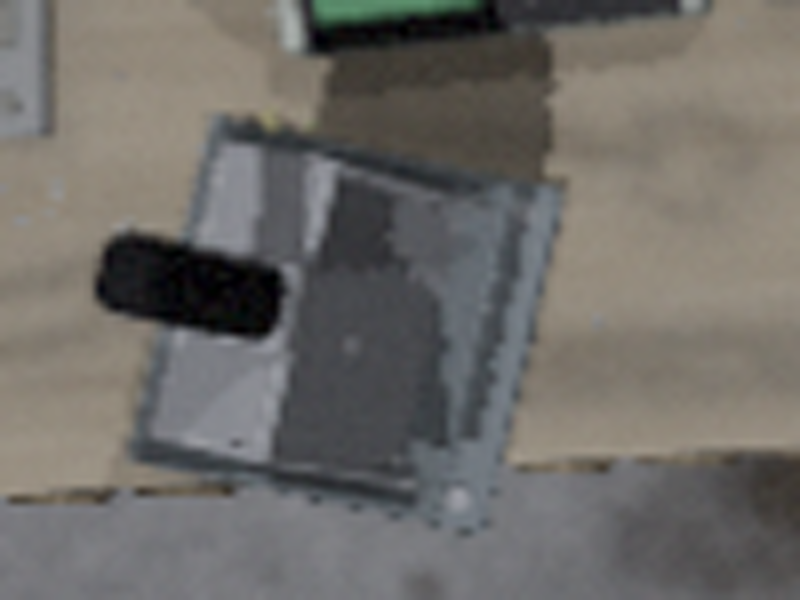

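View pics/rest_side.png

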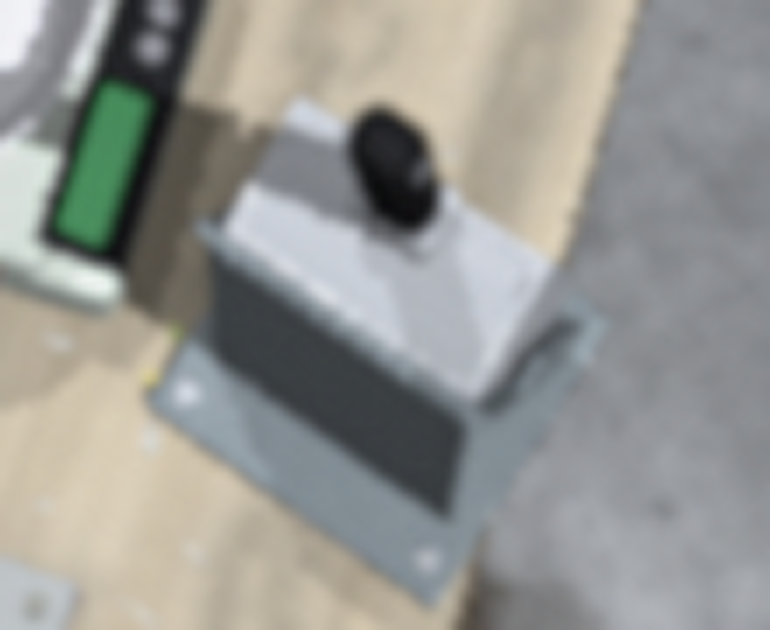

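View pics/bin_top.png

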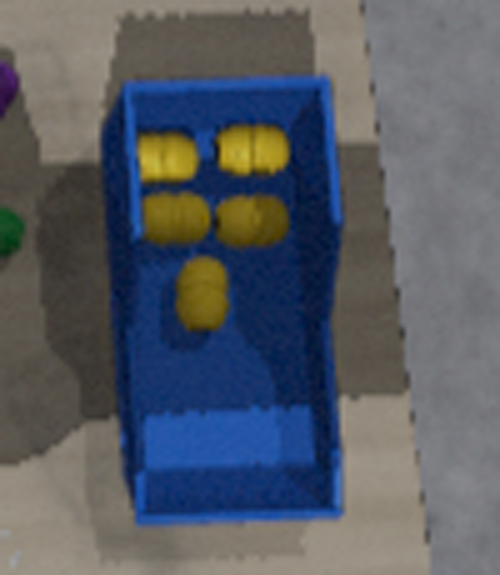

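Run:
```python
from h import *
t=load("top0"); W=cloud(t); s=load("side0"); S=cloud(s)
np.set_printoptions(precision=3,suppress=True)
print("top rows along v, pixels (x,y,z)")
for v in (262,276,290):
    for u in range(172,236,3): print((u,v),W[v,u], t["im"][v,u])
print("side")
for (u,v) in [(320,335),(330,350),(340,340),(345,330),(330,320),(350,340),(355,345),(360,330),(345,312),(347,318),(350,350),(340,365),(318,345),(351,376),(376,336)]: print((u,v),S[v,u],s["im"][v,u])
```

```text
top rows along v, pixels (x,y,z)
(172, 262) [ 0.464  0.37  -0.001] [147 137 122]
(175, 262) [0.463 0.361 0.003] [145 136 123]
(178, 262) [ 0.464  0.354 -0.003] [147 138 123]
(181, 262) [0.462 0.344 0.004] [146 136 123]
(184, 262) [0.448 0.3   0.141] [117 116 116]
(187, 262) [0.448 0.295 0.132] [151 152 157]
(190, 262) [0.447 0.285 0.141] [139 140 146]
(193, 262) [0.446 0.275 0.15 ] [89 90 94]
(196, 262) [0.445 0.268 0.148] [89 89 96]
(199, 262) [0.444 0.258 0.16 ] [130 132 138]
(202, 262) [0.45  0.266 0.09 ] [69 70 74]
(205, 262) [0.448 0.253 0.112] [75 76 79]
(208, 262) [0.446 0.243 0.121] [86 88 94]
(211, 262) [0.452 0.249 0.055] [53 54 55]
(214, 262) [0.451 0.239 0.063] [42 46 50]
(217, 262) [0.451 0.232 0.057] [59 60 63]
(220, 262) [0.455 0.233 0.01 ] [67 72 75]
(223, 262) [0.455 0.225 0.006] [76 77 78]
(226, 262) [0.455 0.217 0.004] [81 77 72]
(229, 262) [0.454 0.208 0.008] [108 103  91]
(232, 262) [0.454 0.201 0.001] [145 137 123]
(235, 262) [0.453 0.192 0.004] [143 136 125]
(172, 276) [0.405 0.298 0.258] [16 19 25]
(175, 276) [0.405 0.29  0.261] [30 31 37]
(178, 276) [0.405 0.
[... 1771 characters left out ...]
) [0.376 0.195 0.004] [135 129 116]
side
(320, 335) [0.46  0.303 0.065] [72 77 79]
(330, 350) [0.431 0.313 0.007] [128 138 145]
(340, 340) [0.408 0.315 0.122] [72 78 81]
(345, 330) [0.403 0.295 0.141] [189 194 203]
(330, 320) [0.442 0.284 0.138] [204 209 218]
(350, 340) [0.387 0.311 0.135] [182 187 194]
(355, 345) [0.373 0.318 0.136] [168 173 181]
(360, 330) [0.372 0.288 0.154] [203 208 217]
(345, 312) [0.408 0.297 0.257] [39 39 43]
(347, 318) [0.401 0.3   0.236] [16 17 17]
(350, 350) [0.381 0.322 0.102] [58 64 66]
(340, 365) [0.397 0.337 0.004] [131 142 149]
(318, 345) [0.463 0.312 0.008] [176 185 194]
(351, 376) [0.365 0.353 0.004] [153 153 148]
(376, 336) [0.334 0.241 0.004] [141 151 157]
```

Run:
```python
from h import *
np.set_printoptions(precision=4,suppress=True)
t=load("top0"); W=cloud(t); s=load("side0"); S=cloud(s)
def plane(P):
    P=P[~np.isnan(P[:,0])]
    for _ in range(4):
        c=np.median(P,0) if _==0 else P.mean(0); n=np.linalg.svd(P-c)[2][2]; r=(P-c)@n; P=P[abs(r)<max(.004,0)]
    n*=np.sign(n[2]); return c,n,len(P),r.std()
# back wall from side
m=np.zeros((400,640),bool); 
cv2_m=np.zeros((400,640),np.uint8); cv2.fillPoly(cv2_m,[np.array([[333,310],[338,312],[338,330],[326,320]]),np.array([[354,325],[366,330],[358,342],[342,333]])],1)
c,n,k,r=plane(S[cv2_m>0]); print("backwall side",c,n,k,r,"el",np.degrees(np.arcsin(n[2])),"az",np.degrees(np.arctan2(n[1],n[0])))
cv2_m[:]=0; cv2.fillPoly(cv2_m,[np.array([[183,280],[194,283],[193,296],[180,294]]),np.array([[190,260],[199,260],[198,270],[188,268]])],1)
c,n,k,r=plane(W[cv2_m>0]); print("backwall top",c,n,k,r,"el",np.degrees(np.arcsin(n[2])),"az",np.degrees(np.arctan2(n[1],n[0])))
cv2_m[:]=0; cv2.fillPoly(cv2_m,[np.array([[199,275],[211,276],[210,292],[196,295]])],1)
c,n,k,r=plane(W[cv2_m>0]); print("floor top",c,n,k,r,"el",np.degrees(np.arcsin(n[2])),"az",np.degrees(np.arctan2(n[1],n[0])))
# stop plate underside etc; handle pts
for nm,f,C,box in(("top",t,W,(170,266,200,286)),("side",s,S,(336,300,358,330))):
    u0,v0,u1,v1=box; sub=C[v0:v1,u0:u1]; im=f["im"][v0:v1,u0:u1]; k=(im.max(-1)<50)&(sub[...,2]>.17); P=sub[k]
    cc=np.median(P,0); print(nm,len(P),"handle",P.min(0),P.max(0),cc)
    for z in (.18,.2,.22,.24,.255):
        q=P[abs(P[:,2]-z)<.01]; print(z,len(q),q.mean(0) if len(q) else None, (q.min(0),q.max(0)) if len(q) else None)
# foot corners by hand
for n_,uv in (("NL",(187.5,254.5)),("NR",(230,262.5)),("SR",(219,306)),("SL",(177,297))): print(n_,ray(t,*uv,0.002))
```

```text
backwall side [0.4044 0.2897 0.1447] [0.1395 0.5094 0.8492] 362 0.0014729713340118592 el 58.12042211205506 az 74.68894241509369
backwall top [0.4058 0.2786 0.1503] [0.1164 0.5512 0.8262] 193 0.0016154033228939896 el 55.714466465088414 az 78.07131687764854
floor top [0.3925 0.268  0.0639] [-0.2475 -0.8378  0.4866] 246 0.0017445412127190365 el 29.118520336401023 az -106.45702591512253
top 203 handle [0.3959 0.267  0.1702] [0.4188 0.2982 0.2647] [0.4071 0.278  0.2382]
0.18 27 [0.4057 0.2698 0.1802] (array([0.3961, 0.267 , 0.1702]), array([0.416 , 0.2741, 0.189 ]))
0.2 30 [0.4057 0.2732 0.1985] (array([0.3959, 0.2702, 0.1901]), array([0.4167, 0.2818, 0.2096]))
0.22 33 [0.4048 0.2762 0.2199] (array([0.3971, 0.2728, 0.2104]), array([0.4162, 0.2864, 0.2297]))
0.24 36 [0.4067 0.2785 0.241 ] (array([0.3984, 0.2745, 0.2304]), array([0.4169, 0.2871, 0.25  ]))
0.255 86 [0.4091 0.2864 0.2572] (array([0.3983, 0.2767, 0.2452]), array([0.4188, 0.2982, 0.2647]))
side 111 handle [0.3948 0.2884 0.1875] [0.4171 0.3036 0.2625] [0.406  0.2966 0.2561]
0.18 1 [0.4092 0.2902 0.1875] (array([0.4092, 0.2902, 0.1875]), array([0.4092, 0.2902, 0.1875]))
0.2 10 [0.4025 0.2928 0.201 ] (array([0.3948, 0.289 , 0.1926]), array([0.4115, 0.2953, 0.207 ]))
0.22 18 [0.4019 0.2957 0.2198] (array([0.395 , 0.2896, 0.2103]), array([0.4128, 0.299 , 0.2299]))
0.24 14 [0.4044 0.3002 0.2403] (array([0.3965, 0.2948, 0.2308]), array([0.4125, 0.3023, 0.2493]))
0.255 71 [0.408  0.2967 0.2579] (array([0.3996, 0.2884, 0.2472]), array([0.4171, 0.3036, 0.2625]))
NL [0.4826 0.3256 0.002 ]
NR [0.4528 0.2065 0.002 ]
SR [0.335  0.2403 0.002 ]
SL [0.3663 0.3563 0.002 ]
```

Run:
```python
from h import *
np.set_printoptions(precision=4,suppress=True)
t=load("top0"); W=cloud(t); s=load("side0"); S=cloud(s)
st=ctrl.get_state(); print(Rn.from_quat(st["tcp_rot"]).as_matrix())
# press heights
reg=W[100:245,245:365].reshape(-1,3); 
for x0 in np.arange(.48,.9,.04):
    q=reg[(reg[:,0]>=x0)&(reg[:,0]<x0+.04)&(reg[:,2]>.02)]; 
    if len(q): print("press x",x0.round(2),"zmax",q[:,2].max(),"y",q[:,1].min(),q[:,1].max())
# front edge
for u in (190,230,260,300,340,440):
    col=W[:,u]; ok=(abs(col[:,2])<.012); vs=np.where(ok)[0]; print("edge",u,vs.max(),W[vs.max(),u])
# bin: rim top points z>.08
hsv=cv2.cvtColor(t["im"],cv2.COLOR_RGB2HSV)
m=(hsv[...,0]>105)&(hsv[...,0]<128)&(hsv[...,1]>150); m[:,:390]=0;m[:,460:]=0;m[250:]=0
P=W[m]
top=P[P[:,2]>.083]; print(len(top))
fl=P[abs(P[:,2])<.012]; fl=fl[(fl[:,0]>.53)]
r=cv2.minAreaRect(top[:,:2].astype(np.float32)); print("top rim rect",r)
low=P[(P[:,2]>.03)]; print("all rect",cv2.minAreaRect(low[:,:2].astype(np.float32)))
print("floor rect",cv2.minAreaRect(fl[:,:2].astype(np.float32)), np.median(fl[:,2]))
# rim corners by hand crop scale5 origin 380,130
for nm,(a,b),z in (("BL",(127,84),.09),("BR",(329,80),.09),("FL",(138,520),.037),("FR",(340,517),.037),("fFL",(145,468),.003),("fFR",(315,463),.003)):
    print(nm,ray(t,380+a/5-.5,130+b/5-.5,z))
# couplers
m=(hsv[...,0]>18)&(hsv[...,0]<35)&(hsv[...,1]>150); m[:,:390]=0;m[:,460:]=0
n,l,stt,cen=cv2.connectedComponentsWithStats(m.astype(np.uint8))
for i in range(1,n):
    if stt[i,4]>20: q=W[l==i]; print("coup",cen[i],stt[i,4],np.nanmedian(q,0))
```

```text
[[ 0.423  -0.0006  0.9061]
 [-0.9061  0.0021  0.423 ]
 [-0.0022 -1.      0.0003]]
press x 0.48 zmax 0.09590336914594613 y -0.1676616572673671 0.1583037721126617
press x 0.52 zmax 0.11292848492468 y -0.17009014086271432 0.15792111360596936
press x 0.56 zmax 0.35624988224427645 y -0.16998039508598797 0.15505990192070732
press x 0.6 zmax 0.37372064562769486 y -0.17044994570971003 0.15475248456257412
press x 0.64 zmax 0.29180100965580047 y -0.170336225538951 0.13321131397234667
press x 0.68 zmax 0.2643595633481908 y -0.16987994435399165 0.13289573486890854
press x 0.72 zmax 0.23739314361411532 y -0.1700299449550623 0.13307748195175317
press x 0.76 zmax 0.2129348132810628 y -0.16992521885854842 0.13346174231913846
press x 0.8 zmax 0.1845399011207089 y -0.16966586428364053 0.14759932408331802
press x 0.84 zmax 0.1570462152419216 y -0.2019572854096016 0.14736189605880026
press x 0.88 zmax 0.0751998945086117 y -0.16754904044047006 0.1473770519440661
edge 190 300 [0.3559 0.3194 0.0056]
edge 230 298 [ 0.355   0.2103 -0.0041]
edge 260 399 [ 0.0836  0.138  -0.0039]
edge 300 292 [ 0.3595  0.0152 
[... 211 characters left out ...]
all rect ((0.6135339140892029, -0.34881895780563354), (0.11685287207365036, 0.23840560019016266), 88.6134262084961)
floor rect ((0.6307594180107117, -0.34861451387405396), (0.1121116653084755, 0.2014767974615097), 88.6506118774414) 0.0035382473084286
BL [ 0.7335 -0.2982  0.09  ]
BR [ 0.7289 -0.4098  0.09  ]
FL [ 0.499  -0.2902  0.037 ]
FR [ 0.4936 -0.402   0.037 ]
fFL [ 0.5328 -0.3032  0.003 ]
fFR [ 0.5296 -0.4001  0.003 ]
coup [430.0984 159.5656] 122 [ 0.7085 -0.378   0.0286]
coup [412.8172 161.0753] 93 [ 0.7063 -0.328   0.0295]
coup [414.6759 173.1204] 108 [ 0.6703 -0.33    0.0294]
coup [429.6754 173.8158] 114 [ 0.6663 -0.3724  0.0299]
coup [420.     188.5565] 115 [ 0.6249 -0.3401  0.0297]
```

```bash
cat >> h.py <<'E'
import json,os
np.set_printoptions(precision=4,suppress=True)
def Rt(xdir,a):
    a=np.array(a,float);a/=np.linalg.norm(a); x=np.array(xdir,float); x-=a*(x@a); x/=np.linalg.norm(x)
    return np.stack([x,a,np.cross(x,a)],1)
def rel(p,R,log=True):
    st=ctrl.get_state(); R0=Rn.from_quat(st["tcp_rot"]).as_matrix(); p0=st["eef_pos"]
    rv=np.degrees(Rn.from_matrix(R0.T@R).as_rotvec()); sh=1000*R0.T@(np.array(p)-p0)
    print("turn",rv.round(1),"|",np.linalg.norm(rv).round(1),"shift",sh.round(1),"|",np.linalg.norm(sh).round(1), "rows>=",np.ceil(max(np.linalg.norm(rv)/7.16,np.linalg.norm(sh)/41.7)))
def relfrom(p0,R0,p,R):
    rv=np.degrees(Rn.from_matrix(R0.T@R).as_rotvec()); sh=1000*R0.T@(np.array(p)-p0); print("turn",rv.round(1),"shift",sh.round(1))
def logs():
    st=ctrl.get_state()
    with open("log.jsonl","a") as f: f.write(json.dumps([st["qpos"].tolist(),st["eef_pos"].tolist(),st["tcp_rot"].tolist()])+"\n")
    print("t",round(st["time"],2),"q",st["qpos"],"p",st["eef_pos"],"open",round(st["opening"],3),"F",st["contact_force"],"T",st["wrist_torque"]); return st
def scoopdir(yaw,pitch):  # scoop axes: heading yaw of x (deg), pitch down (deg)
    y,p=np.radians(yaw),np.radians(pitch); r=np.array([np.cos(y),np.sin(y),0]); z=np.array([0,0,1.])
    xs=np.cos(p)*r-np.sin(p)*z; zs=np.sin(p)*r+np.cos(p)*z; return np.stack([xs,np.cross(zs,xs),zs],1)
def toolR(yaw,pitch,ang): # ang: approach angle in (rx,z) plane when flat, e.g. -60
    S=scoopdir(yaw,pitch); t=np.radians(ang); return Rt(S[:,1],np.cos(t)*S[:,0]+np.sin(t)*S[:,2])
E
python3 - <<'E'
from h import *
logs()
R=toolR(-105,60,-60); print(R)
R1=toolR(-105,60,-30+0) if 0 else Rt([.966,-.259,0],[0,0,-1])
rel([.47,-.28,.36],Rt([np.cos(np.radians(-40)),np.sin(np.radians(-40)),0],[0,0,-1]))
E
```

```text
t 0.1 q [-1.284   0.2871  1.578  -0.      1.2786 -0.15  ] p [ 0.2854 -0.611   0.2301] open 1.002 F [-0.6133  0.2555 -0.0814] T [0.0069 0.0365 0.026 ]
[[ 0.9659  0.1294  0.2241]
 [-0.2588  0.483   0.8365]
 [-0.     -0.866   0.5   ]]
turn [ -0.  -25.   -0.1] | 25.0 shift [-222.1 -129.4  307.3] | 400.7 rows>= 10.0
```

Call:
step_arm(
  rows=[
    [[0,-5,0],[-45,-60,60],0],
    [[0,-10,0],[-90,-130,120],0],
    [[0,-14,0],[-125,-130,170],0],
    [[0,-18,0],[-160,-130,220],0],
    [[0,-22,0],[-190,-130,265],0],
    [[0,-25,0],[-222,-130,307],0],
    [[0,-25,0],[-222,-130,307],0],
    [[0,-25,0],[-222,-130,307],0],
    [[0,-25,0],[-222,-130,307],0],
    [[0,-25,0],[-222,-130,307],0],
  ],
)

```text
time: 0.93
eef_pos: [0.4706, -0.2779, 0.3616]
tcp_rot: [-0.664, 0.241, -0.241, 0.665]
contact_force: [1.0, -0.9, 0.1]
opening: 0.999
```

Run:
```python
from h import *
logs()
R=toolR(-105,60,-60)
a=R[:,1]; rel([.45,.05,.36],Rt([.966,-.259,0],[.07,.25,-.96]))
```

```text
t 0.93 q [-0.7194 -0.0706  1.7303  0.0006  1.4821 -0.0227] p [ 0.4706 -0.2779  0.3616] open 0.999 F [ 0.998  -0.9108  0.1086] T [-0.0152  0.0373  0.0214]
turn [ 14.9 -24.7   3.1] | 29.1 shift [-226.2    1.8  238.3] | 328.6 rows>= 8.0
```

Call:
step_arm(
  rows=[
    [[15,-25,3],[-226,2,238],0],
    [[15,-25,3],[-226,2,238],0],
    [[15,-25,3],[-226,2,238],0],
    [[15,-25,3],[-226,2,238],0],
    [[15,-25,3],[-226,2,238],0],
    [[15,-25,3],[-226,2,238],0],
    [[15,-25,3],[-226,2,238],0],
    [[15,-25,3],[-226,2,238],0],
    [[15,-25,3],[-226,2,238],0],
    [[15,-25,3],[-226,2,238],0],
  ],
)

```text
time: 1.77
eef_pos: [0.4489, 0.0488, 0.3591]
tcp_rot: [-0.603, 0.075, -0.103, 0.787]
contact_force: [-0.8, 0.5, 0.2]
opening: 1.004
```

Run:
```python
from h import *
logs()
R=toolR(-105,60,-60); a=R[:,1]; G=np.array([.406,.283,.205])
rel(G-a*.09,R)
f=cap("wrist","w1"); cv2.imwrite("pics/w1.png",f["im"][:,:,::-1])
```

```text
t 1.77 q [-0.2684 -0.3471  1.9819  0.265   1.5068 -0.0309] p [0.4489 0.0488 0.3591] open 1.004 F [-0.7807  0.536   0.226 ] T [-0.1371  0.0592 -0.0294]
turn [14.8  0.5  0.2] | 14.9 shift [-101.4  117.6  145.1] | 212.5 rows>= 6.0
```

View pics/w1.png

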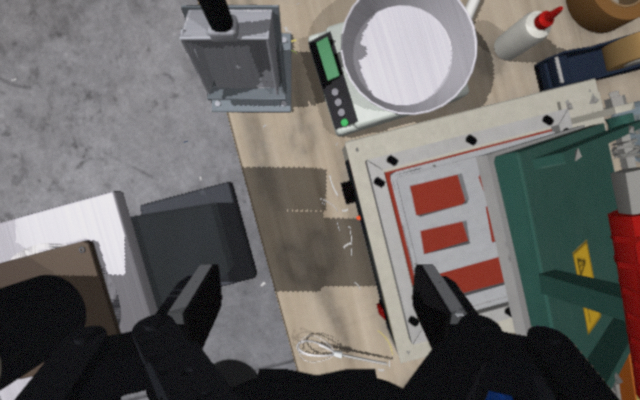

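```bash
cat > kin.py <<'E'
from h import *
from scipy.optimize import least_squares
C=np.array([[-1,0,0],[0,0,1],[0,1,0]],float).T  # columns: tool x,y,z in local
C=np.stack([[-1,0,0],[0,0,1],[0,1,0]],1).astype(float)
Y=lambda a:Rn.from_euler("y",a).as_matrix(); Z=lambda a:Rn.from_euler("z",a).as_matrix()
def ori(q,s4=1): return Z(q[0])@Y(q[1]+q[2])@Z(s4*q[3])@Y(q[4])@Z(q[5])@C
def rowsA(q):
    A=np.zeros((3,8)); B=Z(q[0])
    A[:,0]=B[:,0];A[:,1]=B[:,1];A[:,2]=B[:,2]
    M=B@Y(q[1]); A[:,3]=M[:,0];A[:,4]=M[:,2]
    M=B@Y(q[1]+q[2]); A[:,5]=M[:,0];A[:,6]=M[:,2]
    A[:,7]=ori(q)[:,1]; return A
def fit():
    D=[json.loads(l) for l in open("log.jsonl")]
    A=np.vstack([rowsA(d[0]) for d in D]); b=np.hstack([d[1] for d in D])
    x0=np.array([0,.1,.25,0,.4,0,.4,.2])
    lam=1e-3; x=x0+np.linalg.solve(A.T@A+lam**2*np.eye(8),A.T@(b-A@x0))
    return x,A@x-b,D
LO=np.array([-2.77,-.9,.21,-1.53,.24,-2.84]);HI=np.array([2.77,2.22,2.48,4.67,2.81,2.84])
def ik(p,R,q0,par):
    def e(q): return np.r_[(rowsA(q)@par-p)*10,Rn.from_matrix(R.T@ori(q)).as_rotvec()]
    r=least_squares(e,np.clip(q0,LO+.01,HI-.01),bounds=(LO,HI)); return r.x,np.linalg.norm(r.fun)
E
python3 - <<'E'
from kin import *
par,res,D=fit()
for d in D:
    print(np.degrees(Rn.from_matrix(ori(d[0]).T@Rn.from_quat(d[2]).as_matrix()).as_rotvec()))
print(par,abs(res).max())
q=np.array(D[-1][0])
R=toolR(-105,60,-60); a=R[:,1]; G=np.array([.406,.283,.205])
for k in(-.09,.022): q,e=ik(G+k*a,R,q,par); print(q,e)
E
```

```text
[-0. -0. -0.]
[ 0. -0. -0.]
[ 0. -0.  0.]
[0.     0.1009 0.2403 0.     0.443  0.0206 0.5725 0.2493] 2.282501968486894e-06
[ 0.05   -0.4362  2.2233  0.5296  1.2285  0.1622] 1.5723936587525212e-14
[ 0.1852 -0.2362  2.2601  0.5828  0.96    0.1442] 3.4900791473765275e-12
```

Run:
```python
from kin import *
par,res,D=fit()
qs=np.array(D[-1][0])
def tip(o,S,ang,d=.022,g=(-.102,0,.058)):
    t=np.radians(ang); return o+S@np.array(g)+d*S@np.array([np.cos(t),0,np.sin(t)])
def chk(n,o,yaw,pit,ang,q):
    S=scoopdir(yaw,pit); R=toolR(yaw,pit,ang); q,e=ik(tip(np.array(o),S,ang),R,q,par)
    m=np.minimum(q-LO,HI-q); print(n,q.round(2),"e",round(e,4),"margin",m.min().round(2),m.argmin()+1); return q
for ang in (-50,-60,-70,-80,-90):
    print("ang",ang); q=qs
    S=scoopdir(-105,60); o=np.array([.406,.283,.205])-S@np.array([-.102,0,.058])
    q=chk("rest",o,-105,60,ang,q)
    q=chk("rest+60",o+[0,0,.08],-105,60,ang,q)
    q1=chk("lift mid",[.43,0.05,.2],-100,30,ang,q)
    q1=chk("bench",[.43,0.0,.001],-90,0,ang,q1)
    q2=chk("bench up",[.45,0.0,.2],-45,-10,ang,q1)
    q2=chk("bin hi",[.56,-.35,.25],-2,0,ang,q2)
    q2=chk("bin front",[.54,-.35,.02],-2,5,ang,q2)
    chk("bin deep",[.66,-.35,.004],-2,0,ang,q2)
    chk("bin lifted",[.65,-.35,.2],-2,-20,ang,q2)
    q3=chk("mid",[.45,0.0,.25],20,-20,ang,q2)
    q3=chk("pan hi",[.53,.2,.25],20,-20,ang,q3)
    for p in (0,30,50,70,80):
        S=scoopdir(20,p); lip=np.array([.62,.225,.10]); q3=chk(f"pan {p}",lip-S@[.0645,0,0],20,p,ang,q3)
```

```text
ang -50
rest [ 0.26 -0.19  2.19  0.36  0.99  0.35] e 0.0 margin 0.29 3
rest+60 [ 0.26 -0.28  2.11  0.33  1.15  0.41] e 0.0 margin 0.37 3
lift mid [ 0.1  -0.21  2.01 -0.17  1.4   0.31] e 0.0 margin 0.47 3
bench [ 0.32  0.26  2.14 -0.74  1.13  0.78] e 0.0 margin 0.34 3
bench up [ 0.36 -0.51  2.48 -0.98  1.    0.06] e 0.0 margin 0.0 3
bin hi [-1.03 -0.2   2.07  0.67  0.98 -2.84] e 0.0427 margin 0.0 6
bin front [-0.97  0.11  2.17  0.58  0.62 -2.84] e 0.1874 margin 0.0 6
bin deep [-0.82  0.31  1.99  0.71  0.51 -2.84] e 0.1878 margin 0.0 6
bin lifted [-0.89 -0.01  2.08  0.87  0.64 -2.84] e 0.3345 margin 0.0 6
mid [-0.84 -0.8   2.48  0.67  1.39 -2.84] e 0.4565 margin 0.0 3
pan hi [ 0.03 -0.67  2.48  0.43  0.57 -2.16] e 0.2373 margin 0.0 3
pan 0 [ 0.05 -0.31  2.46  0.55  0.37 -2.32] e 0.0 margin 0.02 3
pan 30 [ 0.15 -0.07  2.01  0.04  1.03 -1.79] e 0.0 margin 0.47 3
pan 50 [ 0.19  0.2   1.67 -0.03  1.45 -1.73] e 0.0 margin 0.81 3
pan 70 [ 0.22  0.5   1.31 -0.07  1.85 -1.7 ] e 0.0 margin 0.96 5
pan 80 [ 0.23  0.66  1.12 -0.09  2.05 -1.71] e 0.0 margin 0.76 5
ang -60
rest [ 0.19 -0.24  2.26  0
[... 3497 characters left out ...]
  1.77  0.    1.35 -2.36] e 0.0 margin 0.48 6
bin front [-0.82  0.27  1.93 -0.07  1.   -2.31] e 0.0 margin 0.53 6
bin deep [-0.71  0.46  1.73  0.    0.95 -2.25] e 0.0 margin 0.59 6
bin lifted [-0.82  0.1   1.88  0.31  0.93 -2.51] e 0.0 margin 0.33 6
mid [-0.62 -0.78  2.44  0.3   1.29 -2.59] e 0.0 margin 0.04 3
pan hi [ 0.09 -0.45  2.26  0.1   0.99 -1.87] e 0.0 margin 0.22 3
pan 0 [ 0.14 -0.02  2.1   0.    1.06 -1.78] e 0.0 margin 0.38 3
pan 30 [ 0.19  0.29  1.66 -0.08  1.7  -1.72] e 0.0 margin 0.82 3
pan 50 [ 0.22  0.55  1.36 -0.12  2.1  -1.72] e 0.0 margin 0.71 5
pan 70 [ 0.23  0.82  1.05 -0.18  2.48 -1.75] e 0.0 margin 0.33 5
pan 80 [ 0.24  0.96  0.9  -0.24  2.67 -1.81] e 0.0 margin 0.14 5
```

Call:
step_arm(
  rows=[
    [[7,0,0],[-34,39,48],0],
    [[15,0.5,0],[-68,78,97],0],
    [[15,0.5,0],[-101,118,145],0],
    [[15,0.5,0],[-101,118,145],0],
    [[15,0.5,0],[-101,118,145],0],
    [[15,0.5,0],[-101,118,145],0],
    [[15,0.5,0],[-101,118,145],0],
    [[15,0.5,0],[-101,118,145],0],
  ],
)

```text
time: 2.48
eef_pos: [0.3969, 0.237, 0.2828]
tcp_rot: [-0.495, 0.066, -0.117, 0.859]
contact_force: [0.9, -0.1, 0.8]
opening: 0.999
```

Run:
```python
from h import *
logs()
R=toolR(-105,60,-60); a=R[:,1]; G=np.array([.406,.283,.205])
rel(G+a*.022,R)
f=cap("wrist","w2"); S=scoopdir(-105,60); o=G-S@np.array([-.102,0,.058])
pts=[o+S@np.array(q) for q in [(-.102,0,.058),(-.05,0,.039),(-.154,0,.077),(-.05,.045,.048),(-.05,-.045,.048),(-.05,.045,0),(-.05,-.045,0),(.0645,0.0,0)]]
crop(f,0,0,640,400,1.25,"w2",np.array(pts))
s=cap("side","s2"); crop(s,290,250,420,380,5,"s2",np.array(pts))
```

```text
t 2.48 q [ 0.0426 -0.4354  2.2235  0.5319  1.2252  0.1591] p [0.3969 0.237  0.2828] open 0.999 F [ 0.8549 -0.0956  0.7752] T [-0.2397  0.0051 -0.007 ]
turn [-0.1 -0.3  0.3] | 0.4 shift [ -3.8 112.8   1.3] | 112.9 rows>= 3.0
```

View pics/w2.png

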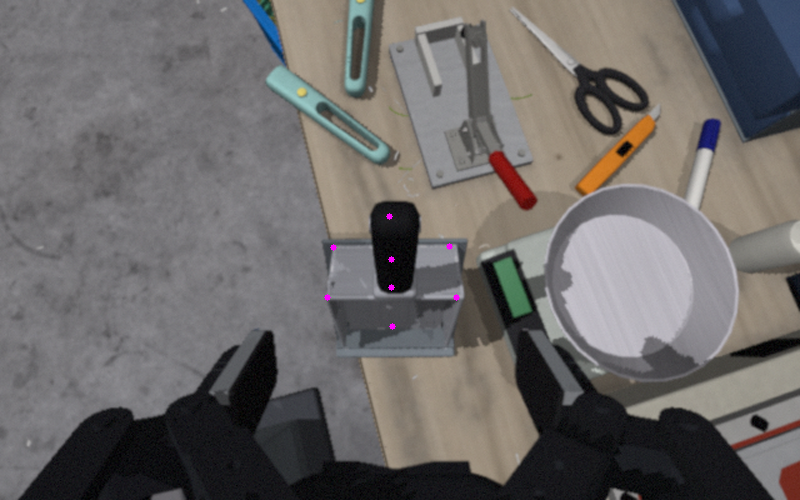

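View pics/s2.png

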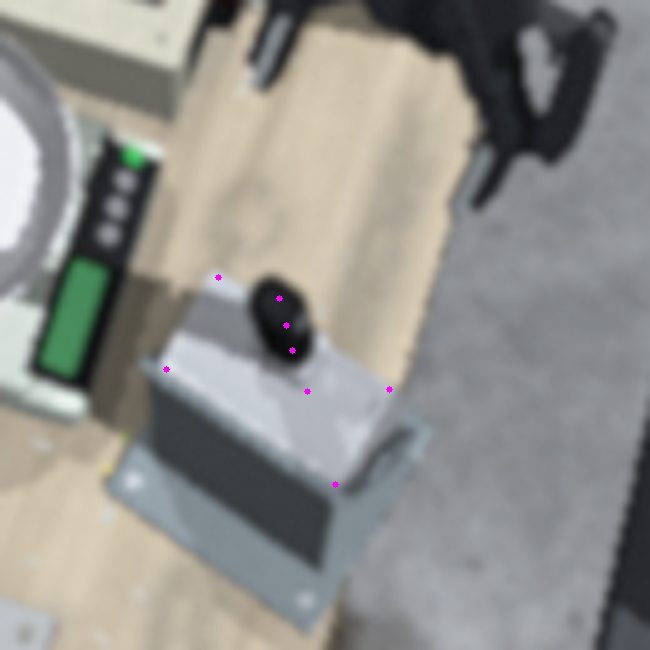

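Wrist view: the handle at (395,250) lies between the open fingers and the projected model agrees within about 2 mm. Advancing and closing.

Call:
step_arm(
  newtons=60,
  rows=[
    [[0,0,0],[-2,30,1],0],
    [[0,0,0],[-2,60,1],0],
    [[0,0,0],[-2,85,1],0],
    [[0,0,0],[-2,105,1],0],
    [[0,0,0],[-2,113,1],0],
    [[0,0,0],[-2,113,1],0.4],
    [[0,0,0],[-2,113,1],1],
    [[0,0,0],[-2,113,1],1],
    [[0,0,0],[-2,113,1],1],
    [[0,0,0],[-2,113,1],1],
  ],
)

```text
time: 3.42
eef_pos: [0.4107, 0.2937, 0.1871]
tcp_rot: [-0.494, 0.065, -0.117, 0.859]
contact_force: [0.9, -0.5, 0.5]
opening: 0.302
```

Run:
```python
from h import *
logs();
```

```text
t 3.42 q [ 0.1845 -0.2382  2.2604  0.586   0.9537  0.1458] p [0.4107 0.2937 0.1871] open 0.302 F [ 0.8664 -0.5248  0.5058] T [-0.2519 -0.0855 -0.0718]
```

Call:
step_arm(
  rows=[
    [[0,0,0],[0,0,0],1],
    [[0,0,0],[0,-4,2.5],1],
    [[0,0,0],[0,-13,7.5],1],
    [[0,0,0],[0,-26,15],1],
    [[0,0,0],[0,-40,23],1],
    [[0,0,0],[0,-55,32],1],
    [[0,0,0],[0,-69,40],1],
    [[0,0,0],[0,-69,40],1],
  ],
)

```text
time: 4.08
eef_pos: [0.411, 0.2945, 0.2701]
tcp_rot: [-0.493, 0.063, -0.118, 0.86]
contact_force: [0.6, 0.4, -1.6]
opening: 0.271
```

Run:
```python
from h import *
logs(); s=cap("side","s3"); crop(s,250,200,420,380,4,"s3")
```

```text
t 4.08 q [ 0.1859 -0.3319  2.1753  0.5307  1.1015  0.2538] p [0.411  0.2945 0.2701] open 0.271 F [ 0.6103  0.4448 -1.6039] T [-0.3445  0.0646 -0.019 ]
```

View pics/s3.png

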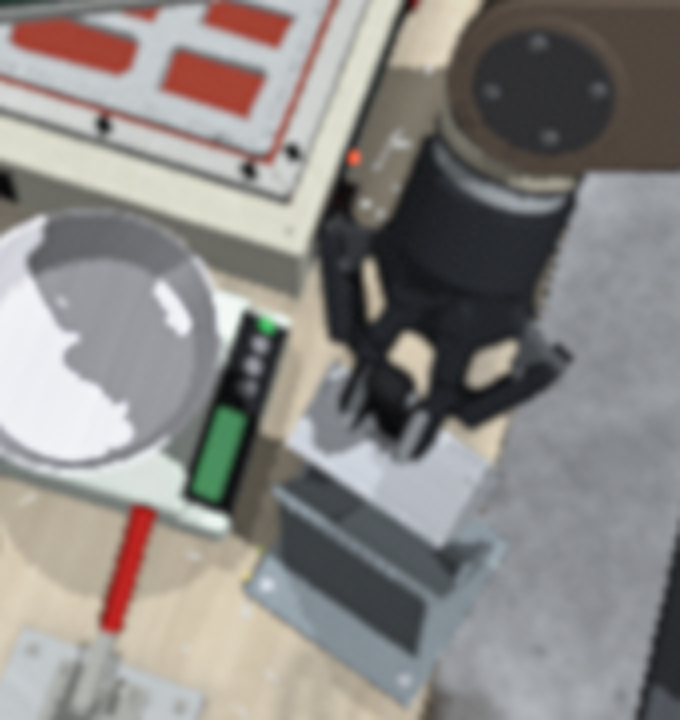

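```bash
cat >> h.py <<'E'
def T(R,p): M=np.eye(4);M[:3,:3]=R;M[:3,3]=p;return M
def tool():
    st=ctrl.get_state(); return T(Rn.from_quat(st["tcp_rot"]).as_matrix(),st["eef_pos"])
def target(o,yaw,pit,TS,roll=0): # TS: scoop pose in tool frame
    return T(scoopdir(yaw,pit),o)@np.linalg.inv(TS)
def relT(M): rel(M[:3,3],M[:3,:3])
def relTT(A,B): relfrom(A[:3,3],A[:3,:3],B[:3,3],B[:3,:3])
E
python3 - <<'E'
from h import *
D=[json.loads(l) for l in open("log.jsonl")]
d=D[-2]; print(d[1])
Tt=T(Rn.from_quat(d[2]).as_matrix(),d[1])
S=scoopdir(-105,60); o=np.array([.407,.283,.205])-S@np.array([-.102,0,.058])
TS=np.linalg.inv(Tt)@T(S,o); np.save("TS1.npy",TS); print(TS)
from kin import *
par,_,_=fit(); q=ctrl.get_state()["qpos"]
A=tool()
for o,y,p in (([.43,.09,.17],-100,30),([.43,.0,.06],-90,0),([.43,.0,.01],-90,0)):
    M=target(np.array(o),y,p,TS); relTT(A,M); q,e=ik(M[:3,3],M[:3,:3],q,par); print(q,e)
    A=M
E
```

```text
[0.4106674568793212, 0.29365562070968826, 0.18714483530506096]
[[-0.001   1.      0.0083 -0.0012]
 [ 0.4963  0.0077 -0.8681  0.0799]
 [-0.8681  0.0033 -0.4963 -0.0605]
 [ 0.      0.      0.      1.    ]]
turn [-30.   -5.    1.3] shift [  68.   -50.8 -122.9]
[ 0.1064 -0.2125  2.0557  0.002   1.2898  0.2837] 2.9055172509132005e-14
turn [-29.8 -10.   -2.7] shift [ -1.4 150.6 -58.5]
[ 0.2546  0.066   2.1632 -0.5663  1.1173  0.5622] 7.041985283010543e-11
turn [0. 0. 0.] shift [-0.4 43.4 24.8]
[ 0.2546  0.1613  2.1756 -0.5986  1.0273  0.6296] 1.5839099714969623e-10
```

Call:
step_arm(
  rows=[
    [[0,0,0],[0,-18,-8],1],
    [[-4,-1,0],[10,-30,-30],1],
    [[-9,-2,0],[22,-42,-52],1],
    [[-14,-2,0.5],[34,-50,-75],1],
    [[-20,-3,1],[48,-51,-95],1],
    [[-25,-4,1],[60,-51,-112],1],
    [[-30,-5,1],[68,-51,-123],1],
    [[-30,-5,1],[68,-51,-123],1],
    [[-30,-5,1],[68,-51,-123],1],
    [[-30,-5,1],[68,-51,-123],1],
  ],
)

```text
time: 4.97
eef_pos: [0.4395, 0.1492, 0.247]
tcp_rot: [-0.703, 0.061, -0.066, 0.705]
contact_force: [0.2, -0.3, -1.9]
opening: 0.271
```

Run:
```python
from h import *
logs(); TS=np.load("TS1.npy"); print((tool()@TS))
relT(target(np.array([.43,0,.05]),-90,0,TS))
```

```text
t 4.97 q [ 0.107  -0.2132  2.062   0.0023  1.2855  0.2861] p [0.4395 0.1492 0.247 ] open 0.271 F [ 0.2181 -0.2793 -1.9099] T [ 0.083  -0.0245  0.0045]
[[-0.1527  0.9845 -0.0866  0.4281]
 [-0.8525 -0.1756 -0.4923  0.0902]
 [-0.4999 -0.0013  0.8661  0.1669]
 [ 0.      0.      0.      1.    ]]
turn [-29.8 -10.1  -2.8] | 31.6 shift [  0.6 157.5 -58.4] | 167.9 rows>= 5.0
```

Call:
step_arm(
  rows=[
    [[-5,-2,-0.5],[0,26,-10],1],
    [[-10,-4,-1],[0,52,-20],1],
    [[-15,-5,-1.5],[0,79,-30],1],
    [[-20,-7,-2],[0,105,-40],1],
    [[-25,-9,-2.5],[0,131,-49],1],
    [[-30,-10,-3],[1,157,-58],1],
    [[-30,-10,-3],[1,157,-58],1],
    [[-30,-10,-3],[1,157,-58],1],
  ],
)

```text
time: 5.63
eef_pos: [0.4304, 0.0919, 0.0892]
tcp_rot: [0.866, 0.002, 0.004, -0.5]
contact_force: [0.8, -0.6, -1.9]
opening: 0.27
```

Run:
```python
from h import *
logs(); TS=np.load("TS1.npy"); M=(tool()@TS); print(M)
pts=np.array([M[:3,:3]@np.array(q)+M[:3,3] for q in [(.0645,.045,0),(.0645,-.045,0),(-.052,.047,0),(-.052,-.047,0),(-.05,.047,.048),(-.05,-.047,.048),(-.154,0,.077),(.05,.047,.027),(.05,-.047,.027)]])
s=cap("side","s4"); crop(s,240,120,440,300,4,"s4",pts)
t=cap("top","t4"); crop(t,230,210,400,310,4,"t4",pts)
relT(target(np.array([.43,0,.003]),-90,0,TS))
```

```text
t 5.63 q [ 0.2559  0.0849  2.1671 -0.5753  1.1005  0.5796] p [0.4304 0.0919 0.0892] open 0.27 F [ 0.7567 -0.6056 -1.8749] T [ 0.5738 -0.0184  0.0183]
[[-0.0011  1.     -0.0006  0.4295]
 [-1.     -0.0011  0.0034 -0.0004]
 [ 0.0034  0.0006  1.      0.0502]
 [ 0.      0.      0.      1.    ]]
turn [ 0.1 -0.3  0.4] | 0.6 shift [-3.8 43.7 25.2] | 50.6 rows>= 2.0
```

View pics/s4.png

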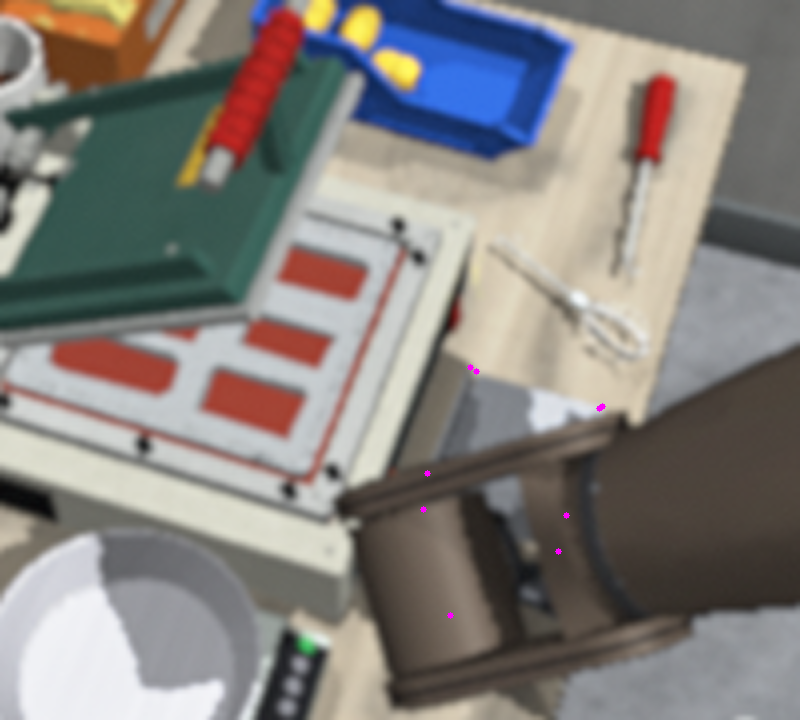

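View pics/t4.png

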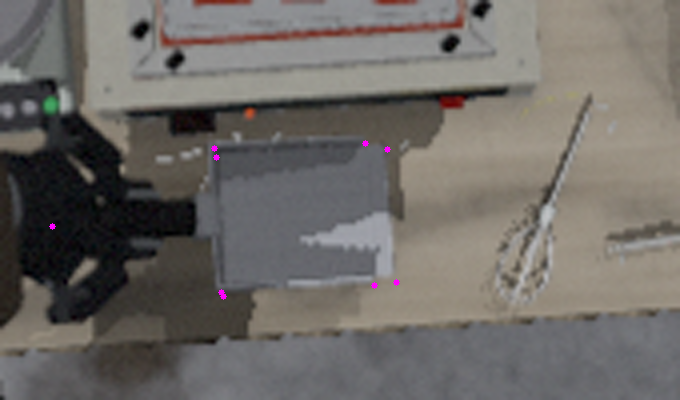

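Call:
step_arm(
  rows=[
    [[0,0,0],[-1,10,6],1],
    [[0,0,0],[-2,20,12],1],
    [[0,0,0],[-3,30,17],1],
    [[0,0,0],[-4,36,21],1],
    [[0,0,0],[-4,40,23],1],
    [[0,0,0],[-4,42,24.5],1],
    [[0,0,0],[-4,43.5,25],1],
    [[0,0,0],[-4,43.5,25],1],
  ],
)

```text
time: 6.4
eef_pos: [0.4289, 0.0914, 0.0402]
tcp_rot: [0.866, 0.003, 0.006, -0.499]
contact_force: [-0.3, -0.5, -1.5]
opening: 0.274
```

Run:
```python
from h import *
logs(); TS=np.load("TS1.npy"); M=(tool()@TS); print(M)
t=cap("top","t5"); crop(t,230,210,400,310,4,"t5")
W=cloud(t)
# pan floor plane
P=W[246:282,288:322].reshape(-1,3); P=P[(abs(P[:,2])<.02)]; c=P.mean(0); n=np.linalg.svd(P-c)[2][2]; n*=np.sign(n[2]); print("floor",c,n,len(P))
```

```text
t 6.4 q [ 0.257   0.1768  2.1822 -0.6136  1.0102  0.6534] p [0.4289 0.0914 0.0402] open 0.274 F [-0.2866 -0.5349 -1.4566] T [0.5131 0.0484 0.0111]
[[-0.0007  1.     -0.0051  0.4283]
 [-1.     -0.0007  0.0056 -0.001 ]
 [ 0.0056  0.0051  1.      0.0014]
 [ 0.      0.      0.      1.    ]]
floor [ 0.4348 -0.0017  0.0061] [0.0128 0.0127 0.9998] 1145
```

View pics/t5.png

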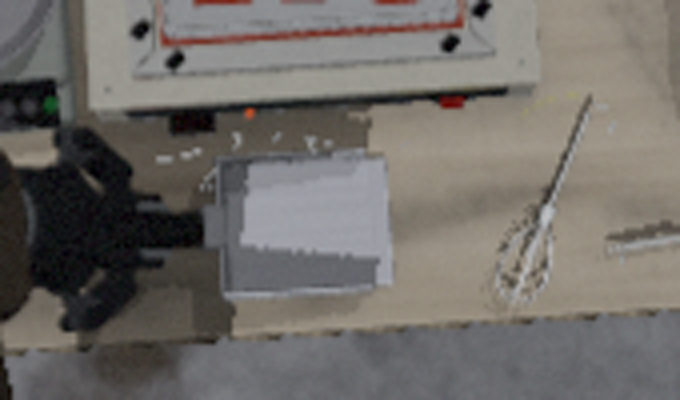

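Call:
step_arm(
  rows=[
    [[0,0,0],[0,1,0.5],1],
    [[0,0,0],[0,1.7,1],1],
    [[0,0,0],[0,1.7,1],0.6],
    [[0,0,0],[0,1.7,1],0.3],
    [[0,0,0],[0,1.7,1],0],
    [[0,0,0],[0,1.7,1],0],
    [[0,0,0],[0,1.7,1],0],
    [[0,0,0],[0,1.7,1],0],
    [[0,0,0],[0,1.7,1],0],
  ],
)

```text
time: 7.2
eef_pos: [0.429, 0.0914, 0.0386]
tcp_rot: [0.866, 0.004, 0.006, -0.499]
contact_force: [-0.3, 0.2, -0.5]
opening: 0.999
```

Call:
step_arm(
  rows=[
    [[0,0,0],[0,-15,0],0],
    [[0,0,0],[0,-40,0],0],
    [[0,0,0],[0,-70,0],0],
    [[0,0,0],[0,-110,0],0],
    [[0,0,0],[0,-140,0],0],
    [[0,0,0],[0,-140,0],0],
  ],
)

```text
time: 7.7
eef_pos: [0.4309, 0.1648, 0.166]
tcp_rot: [0.865, 0.008, 0.01, -0.501]
contact_force: [0.5, -0.5, 0.6]
opening: 1.0
```

Run:
```python
from h import *
logs()
t=cap("top","t6"); crop(t,190,200,380,310,4,"t6"); w=cap("wrist","w6"); cv2.imwrite("pics/w6.png",w["im"][:,:,::-1]); s=cap("side","s6"); crop(s,240,120,440,300,4,"s6")
```

```text
t 7.7 q [ 0.3989  0.0368  2.0508 -0.5081  1.2876  0.6056] p [0.4309 0.1648 0.166 ] open 1.0 F [ 0.5029 -0.5172  0.6187] T [ 0.2145 -0.0512  0.0144]
```

View pics/t6.png

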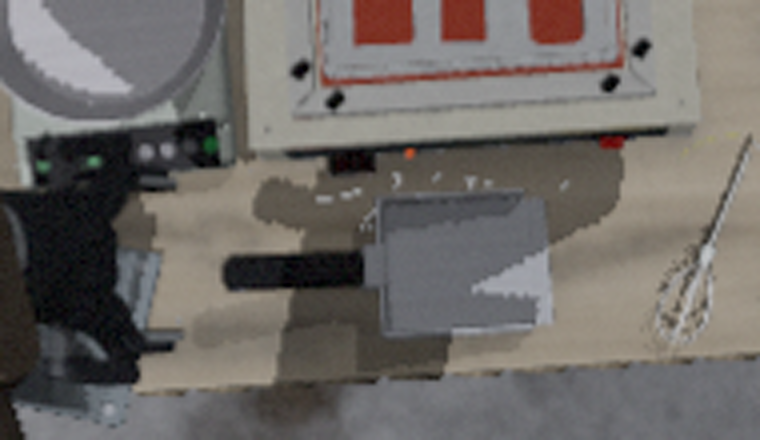

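View pics/w6.png

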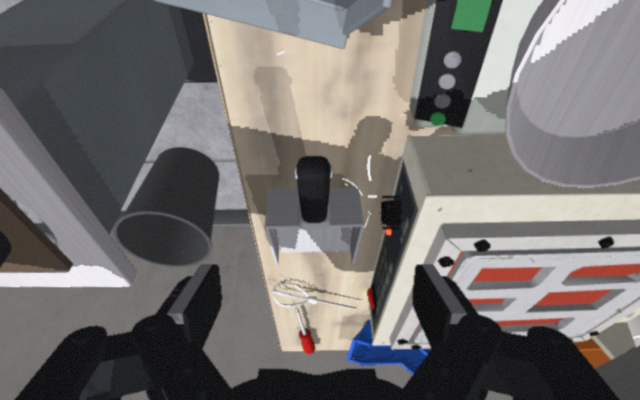

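View pics/s6.png

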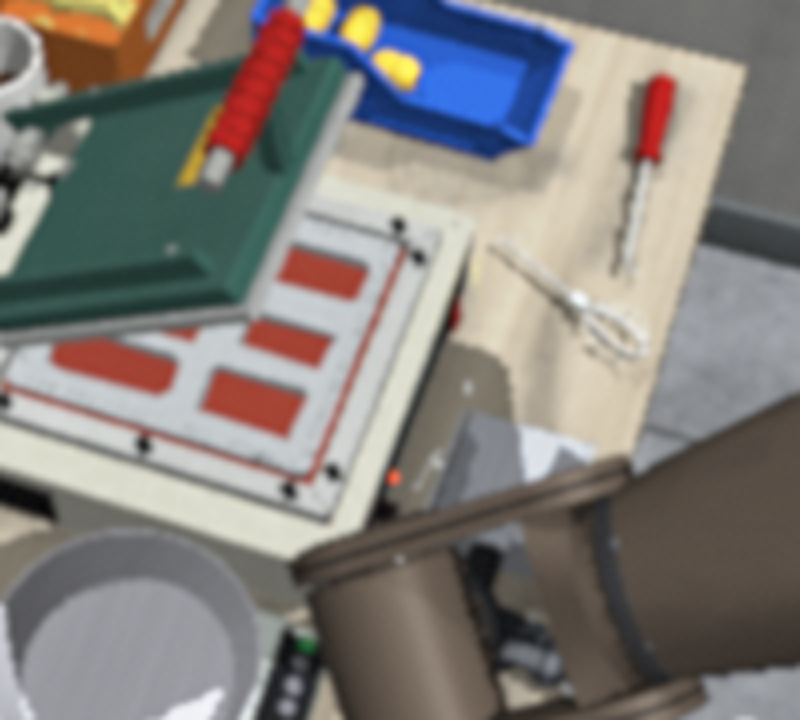

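The scoop lies flat, let go: handle from (247,268) to (281,267) in the top view and pan from (285,249) to (327,282). Measuring its pose for the second grasp.

Run:
```python
from kin import *
t=load("t6")
def P(a,b,z): return ray(t,190+a/4-.5,200+b/4-.5,z)
he=P(225,273,.083); hr=P(362,269,.049)
print("handle end",he,"root",hr)
bt,bb=P(379,197,.05),P(384,334,.05); print("back rim corners",bt,bb,(bt+bb)/2)
l1,l2=P(551,245,.003),P(552,322,.003); print("lip",l1,l2)
W=cloud(t); m=(t["im"].max(-1)<60); m[:,:245]=0; m[:,283:]=0;m[:258]=0;m[:276]if 0 else None;m[276:]=0
H=W[m]; H=H[(H[:,2]>.03)]; print("handle pts",len(H)); 
A=np.polyfit(H[:,1],H[:,0],1); B=np.polyfit(H[:,1],H[:,2],1); print("x(y)",A,"z slope deg",np.degrees(np.arctan(B[0])),"x at .1",np.polyval(A,.1),"ztop at .1",np.polyval(B,.1),"y range",H[:,1].min(),H[:,1].max(),"x rng",np.percentile(H[:,0],[2,98]))
```

```text
handle end [0.4287 0.1518 0.083 ] root [0.4286 0.0637 0.049 ]
back rim corners [0.4765 0.0498 0.05  ] [0.3842 0.051  0.05  ] [0.4303 0.0504 0.05  ]
lip [ 0.4408 -0.0659  0.003 ] [ 0.3875 -0.063   0.003 ]
handle pts 290
x(y) [-0.0047  0.4289] z slope deg 20.16129715977896 x at .1 0.42841323357105704 ztop at .1 0.06660913705152155 y range 0.06310532032202318 0.15148572577284375 x rng [0.418  0.4392]
```

Run:
```python
from kin import *
R=Rt([1,0,0],[0,0,-1]); rel([.4287,.1005,.15],R); relfrom(np.array([.4287,.1005,.15]),R,[.4287,.1005,.036],R)
```

```text
turn [30.1 -0.2  0.7] | 30.1 shift [  1.7  38.5 -48.1] | 61.7 rows>= 5.0
turn [0. 0. 0.] shift [  0. 114.   0.]
```

Call:
step_arm(
  rows=[
    [[6,0,0],[0,0,-15],0],
    [[12,0,0.2],[1,8,-28],0],
    [[18,0,0.4],[1,18,-38],0],
    [[24,0,0.6],[2,28,-44],0],
    [[30,0,0.7],[2,38,-48],0],
    [[30,0,0.7],[2,38,-48],0],
    [[30,0,0.7],[2,38,-48],0],
  ],
)

```text
time: 8.43
eef_pos: [0.4279, 0.099, 0.1487]
tcp_rot: [0.708, -0.004, 0.002, -0.706]
contact_force: [0.1, 0.3, -0.4]
opening: 1.002
```

Run:
```python
from h import *
logs(); R=Rt([1,0,0],[0,0,-1]); rel([.4287,.1005,.036],R)
w=cap("wrist","w7"); M=T(scoopdir(-90,0),[.4293,-.0015,0])
pts=np.array([M[:3,:3]@np.array(q)+M[:3,3] for q in [(-.102,0,.058),(-.05,0,.039),(-.154,0,.077),(-.05,.047,.048),(-.05,-.047,.048),(.0645,0,0)]])
crop(w,0,0,640,400,1.25,"w7",pts)
```

```text
t 8.43 q [-0.0031 -0.1631  2.2074 -0.0024  1.0996  0.006 ] p [0.4279 0.099  0.1487] open 1.002 F [ 0.1275  0.289  -0.3621] T [-0.0577  0.0206 -0.0264]
turn [ 0.1 -0.5 -0.1] | 0.5 shift [  1.  112.7   1.7] | 112.7 rows>= 3.0
```

View pics/w7.png

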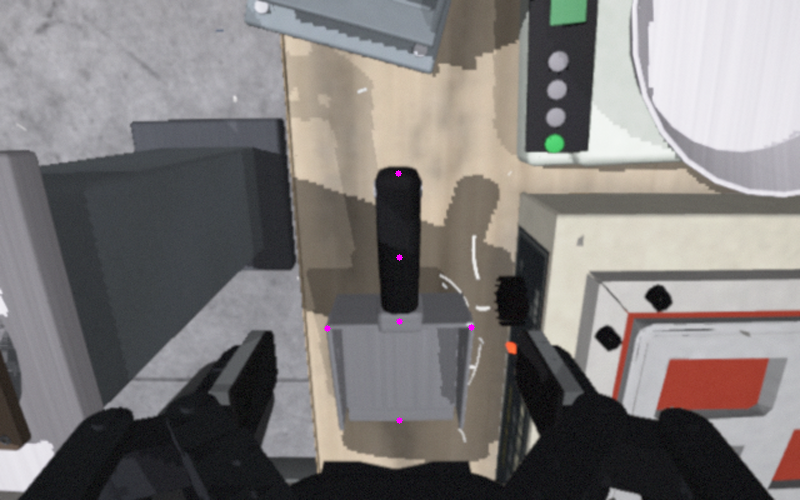

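Wrist view: the handle at (398,240) agrees with the model points. The press dial at (512,300) is near the right finger's path, so I'll partly close the fingers before descending.

Call:
step_arm(
  newtons=80,
  rows=[
    [[0,-0.5,0],[1,20,2],0.4],
    [[0,-0.5,0],[1,40,2],0.4],
    [[0,-0.5,0],[1,65,2],0.4],
    [[0,-0.5,0],[1,90,2],0.4],
    [[0,-0.5,0],[1,105,2],0.4],
    [[0,-0.5,0],[1,113,2],0.4],
    [[0,-0.5,0],[1,113,2],1],
    [[0,-0.5,0],[1,113,2],1],
    [[0,-0.5,0],[1,113,2],1],
    [[0,-0.5,0],[1,113,2],1],
  ],
)

```text
time: 9.32
eef_pos: [0.4314, 0.1032, 0.0388]
tcp_rot: [0.707, 0.004, -0.001, -0.707]
contact_force: [0.4, -0.2, -1.2]
opening: 0.271
```

Run:
```python
from kin import *
logs(); A=tool(); M=T(scoopdir(-90,0),[.429,-.0015,0]); TS=np.linalg.inv(A)@M; np.save("TS2.npy",TS); print(TS)
par,_,_=fit(); q=ctrl.get_state()["qpos"]
for o,y,p in (([.429,-.002,.06],-90,0),([.44,-.03,.22],-70,0),([.50,-.2,.24],-35,0),([.545,-.346,.20],-2,0),([.545,-.347,.10],-2.2,8),([.545,-.347,.05],-2.2,8)):
    B=target(np.array(o),y,p,TS); relTT(A,B); q,e=ik(B[:3,3],B[:3,:3],q,par); m=np.minimum(q-LO,HI-q); print(o,q,e.round(4),m.min()); A=B
```

```text
t 9.32 q [ 0.0059  0.036   2.2594 -0.0014  0.8422  0.0006] p [0.4314 0.1032 0.0388] open 0.271 F [ 0.4141 -0.2277 -1.2473] T [0.0965 0.0399 0.0087]
[[-0.0062  1.      0.004  -0.0032]
 [ 0.001   0.004  -1.      0.0389]
 [-1.     -0.0062 -0.0011 -0.1046]
 [ 0.      0.      0.      1.    ]]
turn [ 0. -0.  0.] shift [  0.2 -60.   -0.6]
[0.429, -0.002, 0.06] [ 0.0048 -0.0784  2.2353 -0.0013  0.9807 -0.0008] 0.0 0.24467727819021823
turn [  0.1 -20.   -0. ] shift [ -24.5 -160.1  -33.5]
[0.44, -0.03, 0.22] [-0.0791 -0.3574  2.1521  0.0007  1.3428 -0.4345] 0.0 0.3279215565656797
turn [  0.1 -35.   -0. ] shift [ -63.4  -20.  -197.5]
[0.5, -0.2, 0.24] [-0.5554 -0.3004  2.0737  0.004   1.367  -1.5224] 0.0 0.40628088704893983
turn [  0.1 -33.   -0. ] shift [-152.2   39.5 -135.2]
[0.545, -0.346, 0.2] [-0.8413  0.0202  1.8622  0.0037  1.2614 -2.3846] 0.0 0.4554400859757699
turn [ 8.   0.2 -0.1] shift [-1.  85.8 -6.4]
[0.545, -0.347, 0.1] [-0.791   0.1826  1.855  -0.098   1.2098 -2.2899] 0.0 0.5501476484949124
turn [0. 0. 0.] shift [-0.2 49.5 -6.9]
[0.545, -0.347, 0.05] [-0.791   0.2448  1.8831 -0.1019  1.1199 -2.28  ] 0.0 0.5599516757347169
```

Call:
step_arm(
  rows=[
    [[0,0,0],[0,-8,0],1],
    [[0,0,0],[0,-25,0],1],
    [[0,0,0],[0,-45,0],1],
    [[0,0,0],[0,-60,0],1],
    [[0,0,0],[0,-80,0],1],
    [[0,0,0],[0,-100,0],1],
    [[0,0,0],[0,-120,0],1],
    [[0,0,0],[0,-140,0],1],
    [[0,0,0],[0,-140,0],1],
  ],
)

```text
time: 10.07
eef_pos: [0.4332, 0.103, 0.1834]
tcp_rot: [0.707, 0.007, 0.002, -0.707]
contact_force: [1.7, -0.3, -1.7]
opening: 0.268
```

```bash
cat >> h.py <<'E'
EDG=[(.0645,.04,0),(.0645,-.04,0),(-.052,.0475,0),(-.052,-.0475,0),(-.052,.0475,.049),(-.052,-.0475,.049),(-.154,0,.077),(-.102,0,.058),(.05,.0475,.027),(.05,-.0475,.027)]
def spts(M): return np.array([M[:3,:3]@np.array(q)+M[:3,3] for q in EDG])
E
python3 - <<'E'
from h import *
logs(); TS=np.load("TS2.npy"); TS[0,3]=-.0008; np.save("TS2.npy",TS); M=tool()@TS; print(M)
t=cap("top","t8"); crop(t,230,200,400,310,4,"t8",spts(M))
A=tool()
B=target(np.array([.44,-.03,.22]),-70,0,TS); relT(B)
E
```

```text
t 10.07 q [ 0.0056 -0.2018  2.172  -0.0012  1.1586  0.0002] p [0.4332 0.103  0.1834] open 0.268 F [ 1.6741 -0.306  -1.6575] T [ 0.217  -0.0799  0.0351]
[[-0.0004  1.     -0.0088  0.4336]
 [-1.     -0.0004 -0.     -0.0016]
 [-0.      0.0088  1.      0.1446]
 [ 0.      0.      0.      1.    ]]
turn [  0.1 -20.    0.3] | 20.0 shift [-27.4 -78.1 -34.6] | 89.7 rows>= 3.0
```

View pics/t8.png

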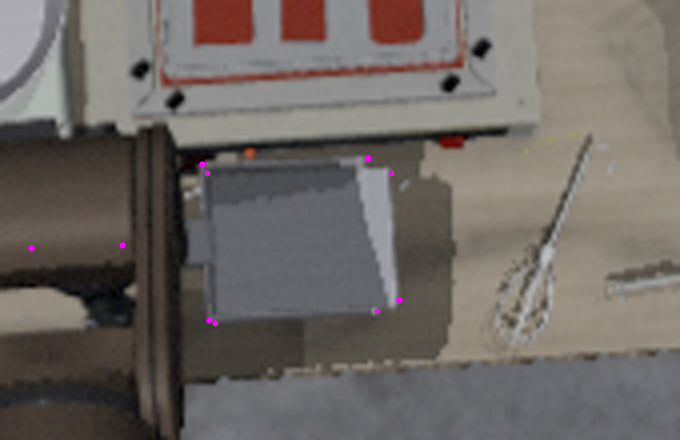

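Call:
step_arm(
  rows=[
    [[0,-7,0],[-9,-26,-12],1],
    [[0,-14,0],[-18,-52,-23],1],
    [[0,-20,0],[-27,-78,-35],1],
    [[0,-20,0],[-27,-78,-35],1],
  ],
)

```text
time: 10.45
eef_pos: [0.4045, 0.0666, 0.2601]
tcp_rot: [0.697, 0.129, -0.122, -0.694]
contact_force: [1.1, -0.2, -1.1]
opening: 0.267
```

Run:
```python
from h import *
logs(); TS=np.load("TS2.npy"); M=tool()@TS; print(M[:3,3])
B=target(np.array([.50,-.19,.24]),-35,0,TS); relT(B)
```

```text
t 10.45 q [-0.0842 -0.3681  2.1575 -0.002   1.3423 -0.4403] p [0.4045 0.0666 0.2601] open 0.267 F [ 1.0944 -0.2385 -1.1249] T [ 0.1603 -0.0129  0.0108]
[ 0.4407 -0.0318  0.2218]
turn [  0.5 -34.9   0.1] | 34.9 shift [ -59.3  -18.1 -187.7] | 197.7 rows>= 5.0
```

Call:
step_arm(
  rows=[
    [[0,-6,0],[-10,-3,-31],1],
    [[0,-12,0],[-20,-6,-62],1],
    [[0,-18,0],[-30,-9,-94],1],
    [[0,-24,0],[-40,-12,-126],1],
    [[0,-30,0],[-50,-15,-157],1],
    [[0.5,-35,0],[-59,-18,-188],1],
    [[0.5,-35,0],[-59,-18,-188],1],
  ],
)

```text
time: 11.03
eef_pos: [0.4131, -0.1332, 0.2724]
tcp_rot: [-0.625, -0.326, 0.328, 0.629]
contact_force: [0.2, -0.3, -2.6]
opening: 0.27
```

Run:
```python
from h import *
logs(); TS=np.load("TS2.npy"); M=tool()@TS; print(M[:3,3])
B=target(np.array([.53,-.348,.21]),-2,0,TS); relT(B)
```

```text
t 11.03 q [-0.547  -0.3009  2.0856  0.0008  1.3637 -1.5086] p [ 0.4131 -0.1332  0.2724] open 0.27 F [ 0.2355 -0.2922 -2.5633] T [ 0.0941  0.0899 -0.0507]
[ 0.4982 -0.1935  0.2328]
turn [ -0.4 -33.3  -0.1] | 33.3 shift [-166.1   22.7 -131.1] | 212.9 rows>= 6.0
```

Call:
step_arm(
  rows=[
    [[0,-6,0],[-28,2,-22],1],
    [[0,-11,0],[-56,4,-44],1],
    [[0,-17,0],[-83,7,-66],1],
    [[0,-22,0],[-111,11,-88],1],
    [[0,-28,0],[-139,16,-110],1],
    [[-0.4,-33,0],[-166,23,-131],1],
    [[-0.4,-33,0],[-166,23,-131],1],
    [[-0.4,-33,0],[-166,23,-131],1],
  ],
)

```text
time: 11.7
eef_pos: [0.4257, -0.3397, 0.2464]
tcp_rot: [-0.506, -0.493, 0.49, 0.511]
contact_force: [0.1, 0.3, -2.2]
opening: 0.267
```

Run:
```python
from h import *
logs(); TS=np.load("TS2.npy"); M=tool()@TS; print(M)
t=cap("top","t9"); crop(t,370,120,480,270,4,"t9",spts(M))
w=cap("wrist","w9"); cv2.imwrite("pics/w9.png",w["im"][:,:,::-1])
```

```text
t 11.7 q [-0.8621 -0.0106  1.8791  0.0049  1.2798 -2.4008] p [ 0.4257 -0.3397  0.2464] open 0.267 F [ 0.0692  0.2717 -2.1675] T [ 0.0131  0.1631 -0.0265]
[[ 0.9992  0.0397  0.0019  0.5302]
 [-0.0397  0.9992 -0.0042 -0.3437]
 [-0.0021  0.0041  1.      0.2073]
 [ 0.      0.      0.      1.    ]]
```

View pics/t9.png

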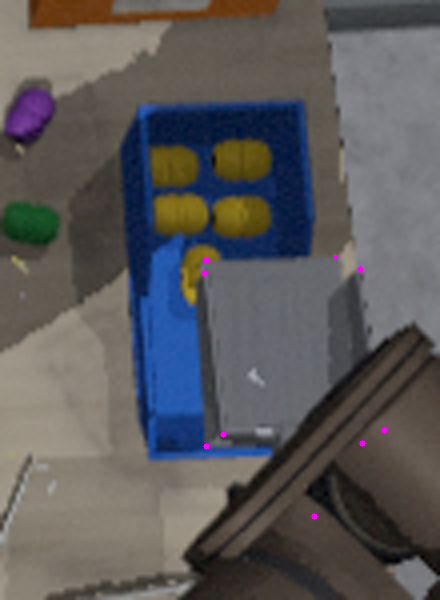

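View pics/w9.png

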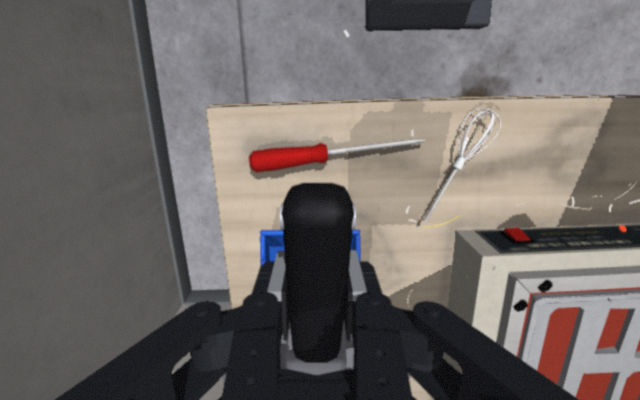

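Run:
```python
from h import *
def binpts(c,yaw):
    y=np.radians(yaw); R=np.array([[np.cos(y),-np.sin(y),0],[np.sin(y),np.cos(y),0],[0,0,1]])
    L=[(.10,.053,.09),(.10,-.053,.09),(-.131,.053,.037),(-.131,-.053,.037),(-.1,.053,.003),(-.1,-.053,.003),(-.025,.053,.045),(-.025,-.053,.045),(.1,.053,.003),(.1,-.053,.003)]
    return (R@np.array(L).T).T+np.array([*c,0])
P=binpts((.6295,-.3515),-2.2)
crop(load("top0"),390,135,460,240,7,"b1",P); crop(load("side0"),295,90,395,165,8,"b2",P)
```

```text
(no output)
```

View pics/b1.png

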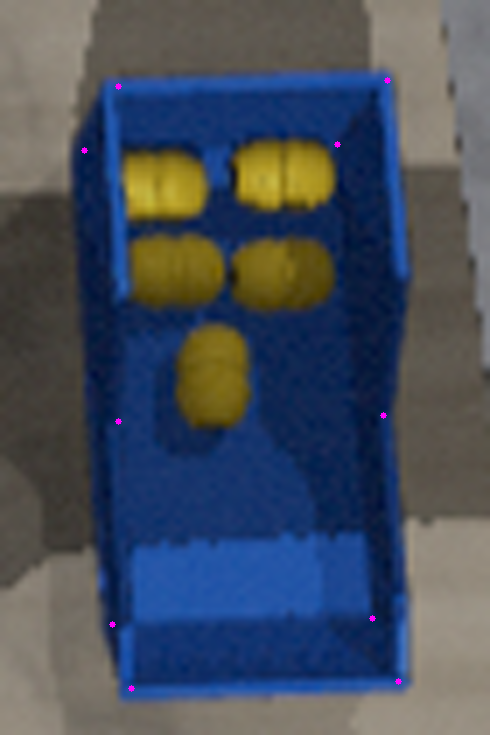

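View pics/b2.png

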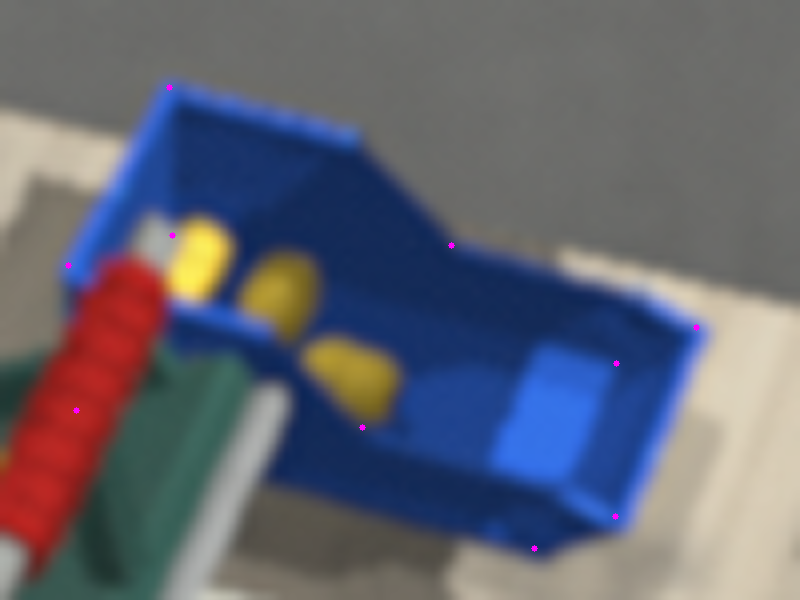

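```bash
cat > dig.py <<'E'
from kin import *
c=np.array([.6295,-.3515]); by=-2.2
def bw(s,l=0): 
    y=np.radians(by); return np.array([c[0]+s*np.cos(y)-l*np.sin(y), c[1]+s*np.sin(y)+l*np.cos(y)])
def lipT(s,z,pit,TS,l=0,yaw=by):
    S=scoopdir(yaw,pit); xy=bw(s,l); o=np.array([*xy,z])-S@[.0645,0,0]; return target(o,yaw,pit,TS)
def seq(wps,TS,A=None):
    par,_,_=fit(); q=ctrl.get_state()["qpos"]; A=tool() if A is None else A
    for w in wps:
        B=lipT(*w[:3],TS) if len(w)==3 else lipT(*w[:3],TS,l=w[3]); 
        q,e=ik(B[:3,3],B[:3,:3],q,par); m=np.minimum(q-LO,HI-q); print(w,"e",e.round(4),"m",m.min().round(2),end=" "); relTT(A,B)
def where(TS):
    M=tool()@TS; lip=M[:3,3]+M[:3,0]*.0645; y=np.radians(by); d=lip[:2]-c
    print("lip s,l,z",np.round([d[0]*np.cos(y)+d[1]*np.sin(y),-d[0]*np.sin(y)+d[1]*np.cos(y),lip[2]],4),"pitch",np.degrees(np.arcsin(-M[2,0])).round(2),"yaw",np.degrees(np.arctan2(M[1,0],M[0,0])).round(2),"roll",np.degrees(np.arcsin(M[2,1])).round(2))
E
python3 - <<'E'
from dig import *
TS=np.load("TS2.npy"); where(TS)
seq([(-.04,.17,12),(-.04,.12,24),(-.04,.08,24),(-.04,.04,24),(-.04,.02,24)],TS)
E
```

```text
lip s,l,z [-0.0343  0.0058  0.2092] pitch 0.0 yaw -2.09 roll 0.14
(-0.04, 0.17, 12) e 0.0 m 0.54 turn [12.   0.2  0. ] shift [-5.4  4.9 -6.1]
(-0.04, 0.12, 24) e 0.0 m 0.63 turn [24.   0.2 -0. ] shift [ -5.7  23.8 -24.7]
(-0.04, 0.08, 24) e 0.0 m 0.65 turn [24.   0.2 -0. ] shift [ -6.   63.8 -24.6]
(-0.04, 0.04, 24) e 0.0 m 0.66 turn [24.   0.2 -0. ] shift [ -6.2 103.8 -24.6]
(-0.04, 0.02, 24) e 0.0 m 0.67 turn [24.   0.2 -0. ] shift [ -6.3 123.8 -24.6]
```

Call:
step_arm(
  rows=[
    [[6,0,0],[-3,2,-3],1],
    [[12,0,0],[-5,5,-6],1],
    [[18,0,0],[-6,14,-15],1],
    [[24,0,0],[-6,24,-25],1],
    [[24,0,0],[-6,50,-25],1],
    [[24,0,0],[-6,75,-25],1],
    [[24,0,0],[-6,95,-25],1],
    [[24,0,0],[-6,112,-25],1],
    [[24,0,0],[-6,124,-25],1],
    [[24,0,0],[-6,124,-25],1],
  ],
)

```text
time: 12.63
eef_pos: [0.4509, -0.3435, 0.123]
tcp_rot: [-0.388, -0.382, 0.583, 0.603]
contact_force: [-0.3, 0.6, -1.7]
opening: 0.271
```

Run:
```python
from dig import *
logs(); TS=np.load("TS2.npy"); where(TS); M=tool()@TS
t=cap("top","t10"); crop(t,370,120,480,270,4,"t10",spts(M)); s=cap("side","s10"); crop(s,270,60,430,190,5,"s10",spts(M))
seq([(-.04,.01,24),(-.04,.004,24),(-.02,.004,20),(0,.004,14),(.02,.004,7),(.04,.004,2),(.055,.004,0)],TS)
```

```text
t 12.63 q [-0.7174  0.3667  1.7258 -0.261   1.3906 -2.1699] p [ 0.4509 -0.3435  0.123 ] open 0.271 F [-0.2631  0.571  -1.6649] T [ 0.0266 -0.2055 -0.0238]
lip s,l,z [-0.0402  0.0021  0.0185] pitch 24.08 yaw -1.83 roll 0.05
(-0.04, 0.01, 24) e 0.0 m 0.68 turn [ 0.1  0.2 -0.3] shift [ 0.7 11.6 -3.7]
(-0.04, 0.004, 24) e 0.0 m 0.68 turn [ 0.1  0.2 -0.3] shift [ 0.7 17.1 -6.1]
(-0.02, 0.004, 20) e 0.0 m 0.67 turn [-3.9  0.2 -0.3] shift [  0.5  20.9 -22. ]
(0, 0.004, 14) e 0.0 m 0.64 turn [-9.9  0.2 -0.2] shift [  0.3  30.9 -38.4]
(0.02, 0.004, 7) e 0.0 m 0.59 turn [-16.9   0.2  -0.1] shift [  0.2  44.  -56.8]
(0.04, 0.004, 2) e 0.0 m 0.55 turn [-21.9   0.2  -0.1] shift [ -0.   51.  -76.8]
(0.055, 0.004, 0) e 0.0 m 0.54 turn [-23.9   0.2  -0.1] shift [ -0.2  50.9 -91.6]
```

View pics/t10.png

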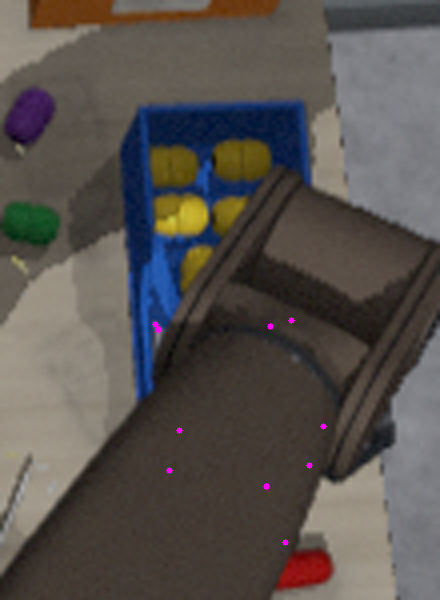

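View pics/s10.png

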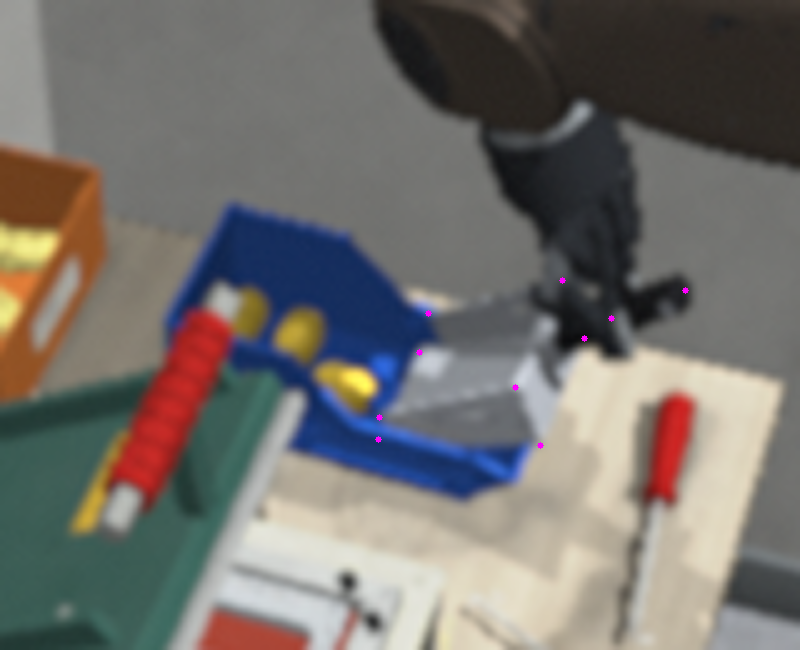

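Call:
step_arm(
  rows=[
    [[0,0,0],[1,8,-2],1],
    [[0,0,0],[1,13,-4],1],
    [[0,0,-0.3],[1,17,-6],1],
    [[-2,0,-0.3],[0.5,19,-14],1],
    [[-4,0,-0.3],[0.5,21,-22],1],
    [[-7,0,-0.3],[0.5,26,-30],1],
    [[-10,0,-0.2],[0,31,-38],1],
    [[-13.5,0,-0.2],[0,37.5,-47.5],1],
    [[-17,0,-0.2],[0,44,-57],1],
    [[-17,0,-0.2],[0,44,-57],1],
  ],
)

```text
time: 13.57
eef_pos: [0.4849, -0.3462, 0.061]
tcp_rot: [-0.474, -0.464, 0.519, 0.539]
contact_force: [0.0, 1.0, -1.6]
opening: 0.267
```

Run:
```python
from dig import *
logs(); TS=np.load("TS2.npy"); where(TS); M=tool()@TS
s=cap("side","s11"); crop(s,270,60,430,190,5,"s11",spts(M))
seq([(.03,.004,4),(.04,.004,2),(.05,.004,1),(.06,.004,0),(.075,.004,0),(.085,.004,0),(.096,.004,0)],TS)
```

```text
t 13.57 q [-0.7593  0.3625  1.8207 -0.0838  1.0551 -2.2545] p [ 0.4849 -0.3462  0.061 ] open 0.267 F [ 0.0107  0.9979 -1.6197] T [-0.0553 -0.2657  0.0398]
lip s,l,z [0.0186 0.0002 0.0022] pitch 6.91 yaw -2.09 roll 0.23
(0.03, 0.004, 4) e 0.0 m 0.57 turn [-3.   0.1  0.2] shift [ 0.5  6.6 -9.1]
(0.04, 0.004, 2) e 0.0 m 0.55 turn [-5.   0.1  0.2] shift [  0.4  11.4 -18.1]
(0.05, 0.004, 1) e 0.0 m 0.55 turn [-6.   0.1  0.2] shift [  0.3  13.2 -27.6]
(0.06, 0.004, 0) e 0.0 m 0.55 turn [-7.   0.1  0.2] shift [  0.2  15.  -37.2]
(0.075, 0.004, 0) e 0.0 m 0.56 turn [-7.   0.1  0.2] shift [  0.1  13.2 -52.1]
(0.085, 0.004, 0) e 0.0 m 0.57 turn [-7.   0.1  0.2] shift [ -0.  12. -62.]
(0.096, 0.004, 0) e 0.0 m 0.58 turn [-7.   0.1  0.2] shift [ -0.1  10.6 -72.9]
```

View pics/s11.png

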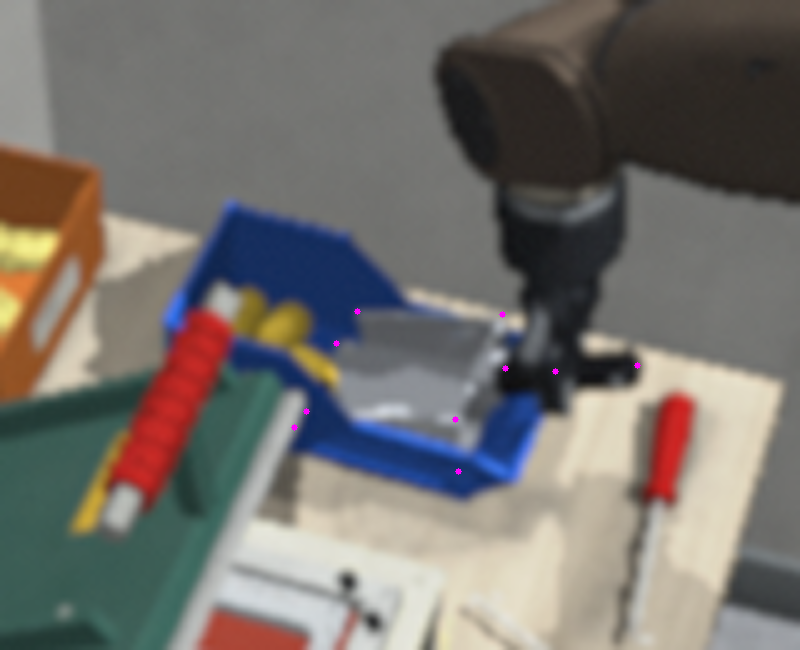

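Call:
step_arm(
  rows=[
    [[-3,0,0.2],[0.5,6.5,-9],1],
    [[-5,0,0.2],[0.5,11,-18],1],
    [[-6,0,0.2],[0.3,13,-27],1],
    [[-7,0,0.2],[0,15,-37],1],
    [[-7,0,0.2],[0,14,-44],1],
    [[-7,0,0.2],[0,13,-52],1],
    [[-7,0,0.2],[0,13,-52],1],
  ],
)

```text
time: 14.2
eef_pos: [0.5379, -0.3483, 0.0439]
tcp_rot: [0.507, 0.494, -0.491, -0.507]
contact_force: [-0.4, 0.1, -3.7]
opening: 0.271
```

Run:
```python
from dig import *
logs(); TS=np.load("TS2.npy"); where(TS); M=tool()@TS
s=cap("side","s12"); crop(s,270,60,430,190,5,"s12",spts(M))
t=cap("top","t12"); crop(t,370,120,480,270,4,"t12",spts(M))
seq([(.085,.0035,0),(.09,.0035,0),(.096,.0035,0)],TS)
```

```text
t 14.2 q [-0.7345  0.4192  1.7768  0.0053  0.945  -2.2798] p [ 0.5379 -0.3483  0.0439] open 0.271 F [-0.4168  0.086  -3.7271] T [-0.0256  0.3958  0.0435]
lip s,l,z [0.0776 0.0002 0.0055] pitch -0.13 yaw -1.99 roll -0.06
(0.085, 0.0035, 0) e 0.0 m 0.57 turn [ 0.1  0.2 -0. ] shift [ 0.1  1.4 -8.6]
(0.09, 0.0035, 0) e 0.0 m 0.58 turn [ 0.1  0.2 -0. ] shift [  0.    1.4 -13.6]
(0.096, 0.0035, 0) e 0.0 m 0.58 turn [ 0.1  0.2 -0. ] shift [ -0.    1.4 -19.6]
```

View pics/s12.png

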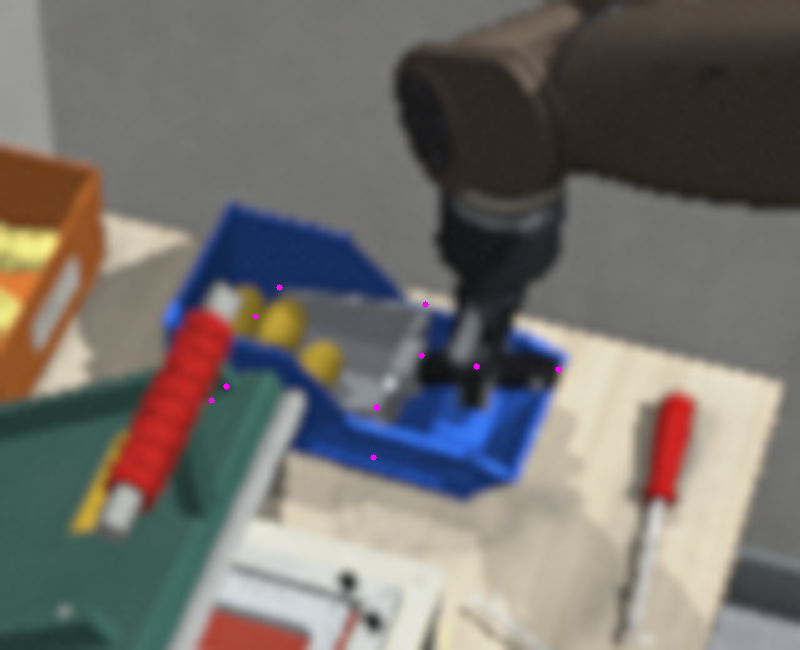

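View pics/t12.png

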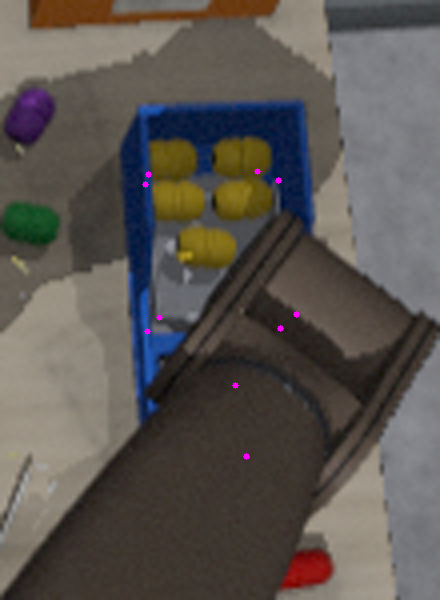

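Top view: three couplers (430-ish row at (414,170), (432,170) and (421,182)) are already on the pan floor, and the back pair is against the back wall ahead of the lip. Pushing on under the back pair.

Call:
step_arm(
  rows=[
    [[0,0,0],[0,1.5,-5],1],
    [[0,0,0],[0,1.5,-9],1],
    [[0,0,0],[0,1.5,-13],1],
    [[0,0,0],[0,1.5,-17],1],
    [[0,0,0],[0,1.5,-19],1],
    [[0,0,0],[0,1.5,-19],1],
  ],
)

```text
time: 14.8
eef_pos: [0.5559, -0.3488, 0.0422]
tcp_rot: [0.508, 0.494, -0.491, -0.507]
contact_force: [0.1, 0.4, -3.1]
opening: 0.272
```

Run:
```python
from dig import *
logs(); TS=np.load("TS2.npy"); where(TS); M=tool()@TS
s=cap("side","s13"); crop(s,270,60,430,190,5,"s13",spts(M))
t=cap("top","t13"); crop(t,370,120,480,270,4,"t13",spts(M))
seq([(.096,.0035,0),(.095,.012,-3),(.092,.025,-7),(.090,.045,-12),(.088,.07,-16),(.085,.1,-18),(.085,.14,-18),(.08,.18,-18),(.08,.22,-18)],TS)
```

```text
t 14.8 q [-0.7166  0.4501  1.737   0.006   0.9536 -2.2614] p [ 0.5559 -0.3488  0.0422] open 0.272 F [ 0.086   0.3528 -3.0964] T [-0.0098  0.3219 -0.0092]
lip s,l,z [0.0956 0.0003 0.0038] pitch -0.16 yaw -2.05 roll -0.04
(0.096, 0.0035, 0) e 0.0 m 0.58 turn [ 0.2  0.1 -0. ] shift [ 0.  -0.2 -0.8]
(0.095, 0.012, -3) e 0.0 m 0.54 turn [-2.8  0.1 -0. ] shift [0.1 0.2 2. ]
(0.092, 0.025, -7) e 0.0 m 0.48 turn [-6.8  0.1  0. ] shift [ 0.1 -0.8  6.6]
(0.09, 0.045, -12) e 0.0 m 0.38 turn [-11.8   0.1   0.1] shift [ 0.1 -5.7  9.5]
(0.088, 0.07, -16) e 0.0 m 0.3 turn [-15.8   0.1   0.1] shift [  0.2 -18.6  11.2]
(0.085, 0.1, -18) e 0.0 m 0.27 turn [-17.8   0.1   0.1] shift [  0.3 -42.6  13.7]
(0.085, 0.14, -18) e 0.0 m 0.3 turn [-17.8   0.1   0.1] shift [  0.4 -82.6  13.6]
(0.08, 0.18, -18) e 0.0 m 0.32 turn [-17.8   0.1   0.1] shift [   0.6 -122.6   18.4]
(0.08, 0.22, -18) e 0.0 m 0.35 turn [-17.8   0.1   0.1] shift [   0.8 -162.6   18.3]
```

View pics/s13.png

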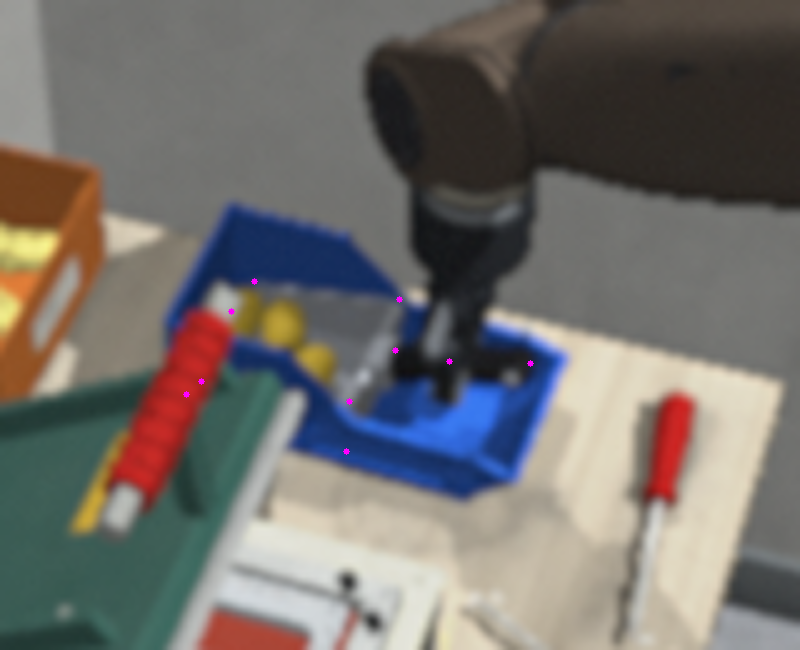

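View pics/t13.png

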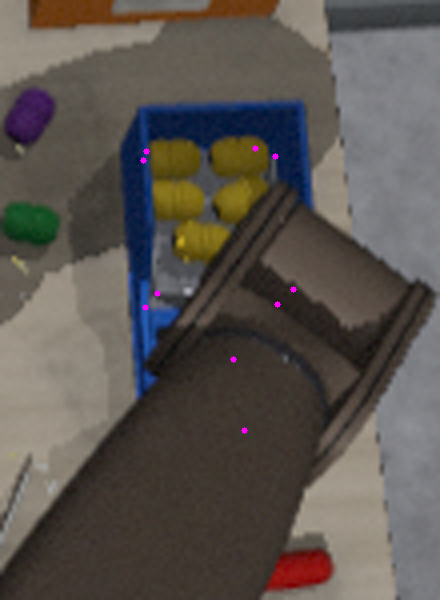

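Call:
step_arm(
  rows=[
    [[-1.5,0,0],[0,0,1],1],
    [[-3,0,0],[0,0,2],1],
    [[-5,0,0],[0,-0.5,4],1],
    [[-7,0,0],[0,-1,6.5],1],
    [[-9.5,0,0],[0,-3,8],1],
    [[-12,0,0],[0,-6,9.5],1],
    [[-14,0,0],[0,-12,10.5],1],
    [[-16,0,0],[0,-19,11],1],
    [[-17,0,0],[0,-30,12.5],1],
    [[-18,0,0],[0,-43,14],1],
  ],
)

```text
time: 15.73
eef_pos: [0.54, -0.3479, 0.0848]
tcp_rot: [0.58, 0.565, -0.407, -0.422]
contact_force: [0.6, 0.1, -3.5]
opening: 0.266
```

Run:
```python
from dig import *
logs(); TS=np.load("TS2.npy"); where(TS); M=tool()@TS
s=cap("side","s14"); crop(s,270,60,430,190,5,"s14",spts(M))
t=cap("top","t14"); crop(t,370,120,480,270,4,"t14",spts(M))
seq([(.085,.14,-18),(.08,.18,-18),(.08,.22,-18)],TS)
```

```text
t 15.73 q [-0.8188  0.2584  1.9269  0.3311  0.7604 -2.5776] p [ 0.54   -0.3479  0.0848] open 0.266 F [ 0.6013  0.1293 -3.5274] T [-0.0257  0.6494  0.0509]
lip s,l,z [0.0833 0.0004 0.1004] pitch -18.08 yaw -2.18 roll 0.17
(0.085, 0.14, -18) e 0.0 m 0.3 turn [ 0.3  0.1 -0.1] shift [  1.8 -34.7 -11.3]
(0.08, 0.18, -18) e 0.0 m 0.32 turn [ 0.3  0.1 -0.1] shift [  1.8 -74.2 -19.2]
(0.08, 0.22, -18) e 0.0 m 0.35 turn [ 0.3  0.1 -0.1] shift [   1.8 -112.2  -31.9]
```

View pics/s14.png

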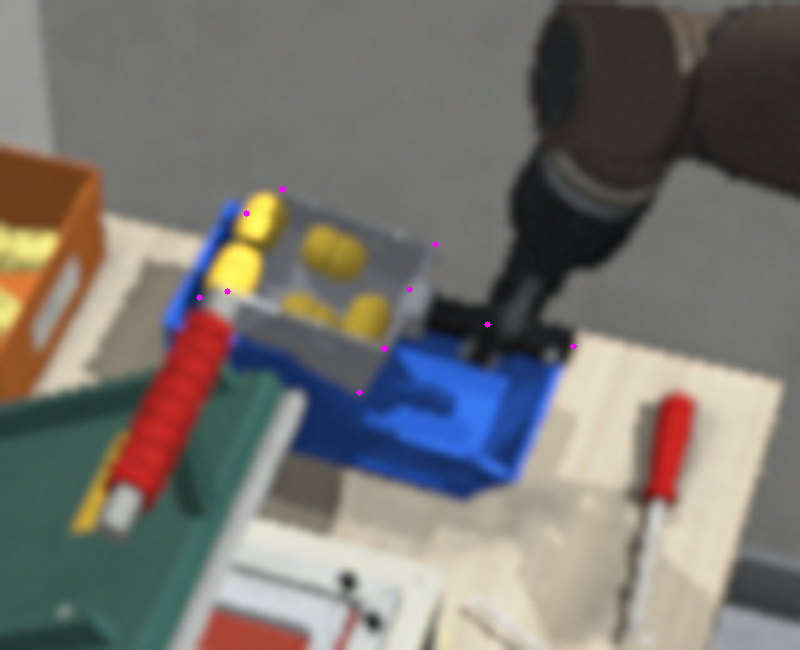

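View pics/t14.png

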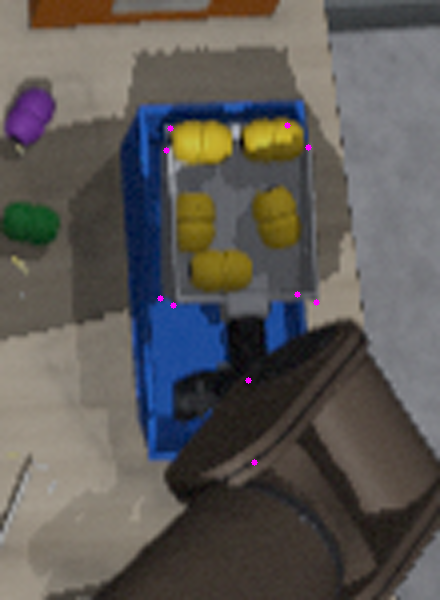

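```bash
cat > tr.py <<'E'
from dig import *
def seqo(wps,TS,A=None,q=None):
    par,_,_=fit(); q=ctrl.get_state()["qpos"] if q is None else q; A=tool() if A is None else A
    for o,y,p in wps:
        B=target(np.array(o),y,p,TS); q2,e=ik(B[:3,3],B[:3,:3],q,par); m=np.minimum(q2-LO,HI-q2); print(o,y,p,"e",e.round(4),"m",m.min().round(2),m.argmin()+1,"dq",abs(q2-q).max().round(2),end=" "); relTT(A,B); q=q2
E
python3 - <<'E'
from tr import *
TS=np.load("TS2.npy")
W=[((.645,-.352,.14),-2,-18),((.63,-.352,.20),-2,-18),((.57,-.34,.25),-10,-18),((.51,-.24,.27),-30,-18),((.47,-.10,.27),-50,-18),((.46,.04,.27),-40,-18),((.48,.13,.27),-10,-18),((.52,.19,.25),20,-18)]
seqo(W,TS)
for y in (-20,0,20,40,60):
  print(y)
  for p in (0,30,60,75):
    S=scoopdir(y,p); r=np.array([np.cos(np.radians(y)),np.sin(np.radians(y)),0]); lip=np.array([.63,.228,.095])-.02*r; seqo([(tuple((lip-S@[.0645,0,0]).round(3)),y,p)],TS)
E
```

```text
(0.645, -0.352, 0.14) -2 -18 e 0.0 m 0.3 6 dq 0.11 turn [ 0.3 -0.1 -0.2] shift [  1.5 -56.2  -9.9]
(0.63, -0.352, 0.2) -2 -18 e 0.0 m 0.32 6 dq 0.11 turn [ 0.3 -0.1 -0.2] shift [   1.1 -117.8  -14.6]
(0.57, -0.34, 0.25) -10 -18 e 0.0 m 0.46 6 dq 0.21 turn [0.3 7.5 2.3] shift [  26.7 -184.    25.8]
(0.51, -0.24, 0.27) -30 -18 e 0.0 m 0.26 3 dq 0.64 turn [ 0.3 26.5  8.6] shift [ 161.6 -219.1   67.8]
(0.47, -0.1, 0.27) -50 -18 e 0.0 m 0.22 3 dq 0.93 turn [ 0.3 45.5 14.8] shift [ 330.7 -225.6   87. ]
(0.46, 0.04, 0.27) -40 -18 e 0.0 m 0.22 3 dq 0.35 turn [ 0.3 36.  11.7] shift [ 456.2 -234.3  113.2]
(0.48, 0.13, 0.27) -10 -18 e 0.0 m 0.19 3 dq 0.54 turn [0.3 7.5 2.3] shift [ 493.7 -236.1  118.5]
(0.52, 0.19, 0.25) 20 -18 e 0.0 m 0.22 3 dq 0.72 turn [  0.4 -21.   -7.1] shift [ 497.6 -202.9   82.2]
-20
(np.float64(0.551), np.float64(0.257), np.float64(0.095)) -20 0 e 0.0 m 0.49 3 dq 1.73 turn [18.2 17.8  2.6] shift [639.7 -78.   88.9]
(np.float64(0.559), np.float64(0.254), np.float64(0.127)) -20 30 e 0.0 m 0.8 3 dq 1.52 turn [47.9 18.4 -2.3] shift [ 626.4 -140.5   26.1]
(np.float64(0.581),
[... 1792 characters left out ...]
.float64(0.602), np.float64(0.204), np.float64(0.157)) 40 75 e 0.0 m 0.36 5 dq 1.69 turn [ 88.9 -41.1  21.6] shift [ 562.4 -155.  -105.2]
60
(np.float64(0.588), np.float64(0.155), np.float64(0.095)) 60 0 e 0.0 m 0.14 6 dq 0.75 turn [ 16.6 -61.5 -10.2] shift [413.9 -49.5   3.5]
(np.float64(0.592), np.float64(0.162), np.float64(0.127)) 60 30 e 0.0 m 0.47 6 dq 0.99 turn [ 43.6 -63.4   6. ] shift [ 450.4 -118.4  -40.1]
(np.float64(0.604), np.float64(0.183), np.float64(0.151)) 60 60 e 0.0 m 0.52 6 dq 1.27 turn [ 70.4 -62.3  23.1] shift [ 518.  -152.6  -89.7]
(np.float64(0.612), np.float64(0.196), np.float64(0.157)) 60 75 e 0.0 m 0.45 6 dq 1.49 turn [ 83.5 -60.4  32. ] shift [ 556.9 -152.6 -112.2]
```

Both views show all five couplers in the scoop: front pair at (420,155) and (438,155), two lengthwise behind them and one at the back wall. The bin is empty. Raising and carrying slowly in front of the press.

Call:
step_arm(
  rows=[
    [[0,0,0],[0,-6,-1],1],
    [[0,0,0],[0,-16,-3],1],
    [[0,0,0],[0,-28,-5],1],
    [[0,0,0],[0,-42,-7],1],
    [[0,0,0],[0,-56,-10],1],
    [[0,0,0],[0,-70,-11],1],
    [[0,0,0],[0,-84,-12],1],
    [[0,0,0],[0,-98,-13],1],
    [[0,0,0],[0,-110,-14],1],
    [[0,0,0],[0,-118,-14],1],
  ],
)

```text
time: 16.67
eef_pos: [0.5177, -0.3487, 0.2041]
tcp_rot: [0.581, 0.565, -0.407, -0.421]
contact_force: [-0.9, -0.9, -3.8]
opening: 0.268
```

Run:
```python
from tr import *
logs(); TS=np.load("TS2.npy"); where(TS); M=tool()@TS; print(M[:3,3])
t=cap("top","t15"); crop(t,350,100,480,270,4,"t15")
W=[((.60,-.346,.225),-6,-19),((.57,-.34,.25),-10,-20),((.54,-.29,.26),-20,-20),((.51,-.24,.27),-30,-20)]
seqo(W,TS)
```

```text
t 16.67 q [-0.8492  0.0702  1.8996  0.2829  0.9698 -2.5268] p [ 0.5177 -0.3487  0.2041] open 0.268 F [-0.864  -0.9186 -3.822 ] T [-0.0244  0.5509 -0.0088]
lip s,l,z [ 0.061  -0.0013  0.2202] pitch -18.23 yaw -2.12 roll -0.02
[ 0.6292 -0.3528  0.2   ]
(0.6, -0.346, 0.225) -6 -19 e 0.0 m 0.37 6 dq 0.11 turn [-0.7  3.7  1.1] shift [ 13.9 -30.4  20.9]
(0.57, -0.34, 0.25) -10 -20 e 0.0 m 0.43 6 dq 0.11 turn [-1.7  7.5  2.5] shift [ 26.8 -61.5  41.5]
(0.54, -0.29, 0.26) -20 -20 e 0.0 m 0.33 3 dq 0.3 turn [-1.7 16.9  5.8] shift [ 94.8 -79.5  64. ]
(0.51, -0.24, 0.27) -30 -20 e 0.0 m 0.24 3 dq 0.36 turn [-1.7 26.3  9.1] shift [161.8 -96.5  83.4]
```

View pics/t15.png

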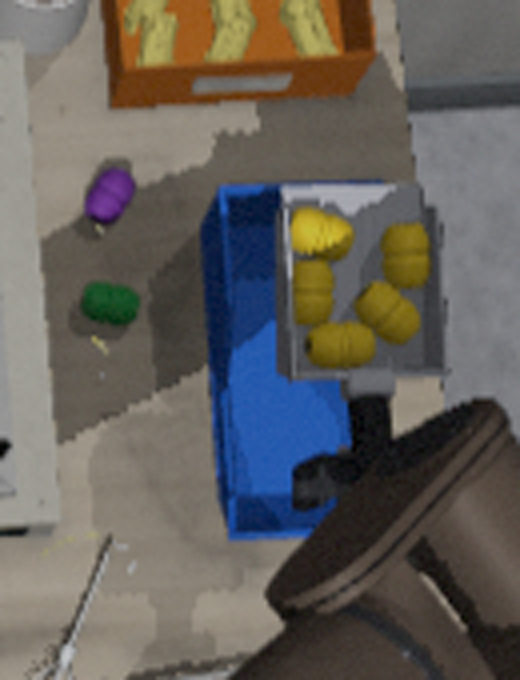

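Top view: the scoop holds five couplers and the bin is empty; they have rolled back from the lip.

Call:
step_arm(
  rows=[
    [[0,1,0.3],[3,-8,5],1],
    [[-0.5,2,0.6],[8,-18,12],1],
    [[-0.7,4,1.1],[14,-30,21],1],
    [[-1,5.5,1.8],[20,-45,31],1],
    [[-1.7,7.5,2.5],[27,-61,41],1],
    [[-1.7,9.5,3.2],[41,-65,46],1],
    [[-1.7,11.5,3.9],[55,-69,51],1],
    [[-1.7,13,4.5],[69,-72,55],1],
    [[-1.7,15,5.2],[82,-76,60],1],
    [[-1.7,17,5.8],[95,-79,64],1],
  ],
)

```text
time: 17.55
eef_pos: [0.4337, -0.2493, 0.2558]
tcp_rot: [0.668, 0.471, -0.329, -0.473]
contact_force: [-0.0, 0.4, -2.9]
opening: 0.268
```

Run:
```python
from tr import *
logs(); TS=np.load("TS2.npy"); M=tool()@TS; print(M[:3,3])
W=[((.51,-.24,.27),-30,-20),((.49,-.17,.27),-40,-20),((.47,-.10,.27),-50,-20)]
seqo(W,TS)
```

```text
t 17.55 q [-0.8039 -0.3249  2.1602  0.1835  1.0058 -2.1027] p [ 0.4337 -0.2493  0.2558] open 0.268 F [-0.0454  0.3756 -2.9252] T [0.2632 0.5824 0.0006]
[ 0.5385 -0.2879  0.2544]
(0.51, -0.24, 0.27) -30 -20 e 0.0 m 0.24 3 dq 0.35 turn [-0.4  9.1  3.6] shift [ 54.5 -27.6  34. ]
(0.49, -0.17, 0.27) -40 -20 e 0.0 m 0.19 3 dq 0.48 turn [-0.4 18.5  7. ] shift [132.3 -39.7  69.4]
(0.47, -0.1, 0.27) -50 -20 e 0.0 m 0.2 3 dq 0.49 turn [-0.5 27.9 10.4] shift [209.  -50.8 101.9]
```

Call:
step_arm(
  rows=[
    [[0,2.5,1],[14,-7,9],1],
    [[0,5,2],[29,-14,18],1],
    [[-0.4,7,2.8],[42,-21,26],1],
    [[-0.4,9,3.6],[54,-28,34],1],
    [[-0.4,11.5,4.4],[74,-31,43],1],
    [[-0.4,14,5.3],[93,-34,52],1],
    [[-0.4,16,6.2],[113,-37,61],1],
    [[-0.4,18.5,7],[132,-40,69],1],
    [[-0.4,20.8,7.9],[151,-43,77],1],
    [[-0.4,23,8.7],[170,-45,85],1],
  ],
)

```text
time: 18.38
eef_pos: [0.4013, -0.0571, 0.2702]
tcp_rot: [0.756, 0.317, -0.222, -0.529]
contact_force: [0.5, 0.2, -3.8]
opening: 0.27
```

Run:
```python
from tr import *
logs(); TS=np.load("TS2.npy"); M=tool()@TS; print(M[:3,3])
t=cap("top","t16"); crop(t,230,150,400,310,4,"t16")
W=[((.47,-.07,.27),-50,-20),((.465,-.015,.27),-48,-20),((.46,.04,.27),-40,-20),((.465,.085,.27),-28,-20)]
seqo(W,TS)
```

```text
t 18.38 q [-0.293  -0.5652  2.2934 -0.1788  1.1071 -1.0322] p [ 0.4013 -0.0571  0.2702] open 0.27 F [ 0.512   0.1599 -3.8089] T [0.5086 0.3672 0.0156]
[ 0.4804 -0.1359  0.2695]
(0.47, -0.07, 0.27) -50 -20 e 0.0 m 0.21 3 dq 0.34 turn [-0.2  4.9  1.8] shift [ 47.7 -18.2  47.3]
(0.465, -0.015, 0.27) -48 -20 e 0.0 m 0.22 3 dq 0.15 turn [-0.2  3.   1.2] shift [ 79.6 -32.5  87.2]
(0.46, 0.04, 0.27) -40 -20 e 0.0 m 0.21 3 dq 0.11 turn [-0.2 -4.5 -1.6] shift [ 99.8 -46.7 126.6]
(0.465, 0.085, 0.27) -28 -20 e 0.0 m 0.19 3 dq 0.17 turn [ -0.1 -15.8  -5.7] shift [112.6 -54.7 148.9]
```

View pics/t16.png

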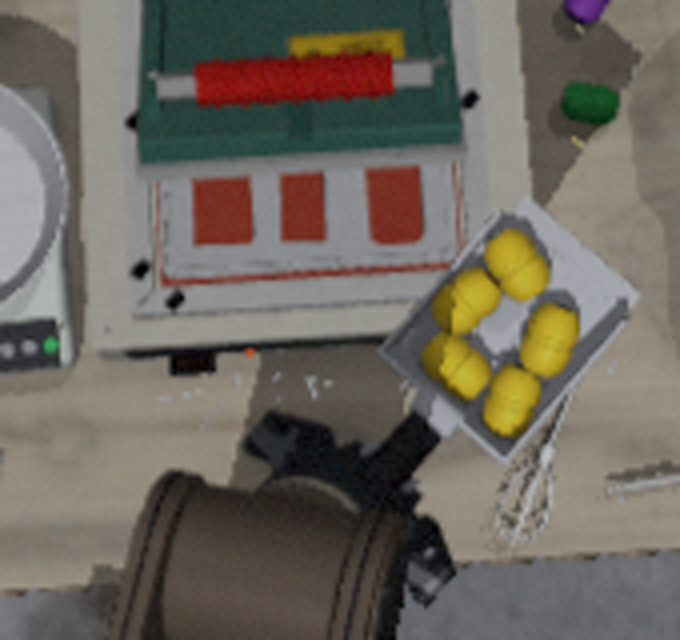

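Five couplers are still aboard (scoop at about (355,232)). Continuing along the front of the press.

Call:
step_arm(
  rows=[
    [[0,2.5,1],[16,-6,16],1],
    [[0,4,1.5],[32,-12,32],1],
    [[0,5,1.8],[48,-18,47],1],
    [[0,4.5,1.6],[60,-23,61],1],
    [[0,3.5,1.3],[71,-28,75],1],
    [[0,2,0.8],[80,-33,88],1],
    [[0,0,0],[87,-38,101],1],
    [[0,-2,-0.8],[94,-42,114],1],
    [[0,-4.5,-1.6],[100,-47,127],1],
    [[0,-8,-3],[104,-49,134],1],
  ],
)

```text
time: 19.27
eef_pos: [0.3715, 0.1169, 0.2696]
tcp_rot: [0.728, 0.375, -0.262, -0.51]
contact_force: [1.0, -0.7, -3.5]
opening: 0.264
```

Run:
```python
from tr import *
logs(); TS=np.load("TS2.npy"); M=tool()@TS; print(M[:3,3])
W=[((.465,.095,.27),-28,-20),((.475,.14,.265),-15,-20),((.49,.18,.26),-5,-20),((.51,.222,.25),0,-20)]
seqo(W,TS)
```

```text
t 19.27 q [ 0.206  -0.5504  2.2855 -0.2746  1.1782 -0.6678] p [0.3715 0.1169 0.2696] open 0.264 F [ 0.957  -0.6979 -3.487 ] T [ 0.3653  0.4961 -0.0023]
[0.4619 0.0514 0.2687]
(0.465, 0.095, 0.27) -28 -20 e 0.0 m 0.2 3 dq 0.07 turn [-0.1 -7.5 -2.8] shift [21.9 -8.4 20.2]
(0.475, 0.14, 0.265) -15 -20 e 0.0 m 0.18 3 dq 0.22 turn [ -0.1 -19.7  -7.2] shift [39.8 -7.8 33.1]
(0.49, 0.18, 0.26) -5 -20 e 0.0 m 0.2 3 dq 0.18 turn [ -0.1 -29.1 -10.6] shift [63.5 -4.  37.3]
(0.51, 0.222, 0.25) 0 -20 e 0.0 m 0.24 3 dq 0.1 turn [ -0.  -33.8 -12.3] shift [101.1   4.5  43.3]
```

Call:
step_arm(
  rows=[
    [[0,-3.5,-1.4],[11,-4,10],1],
    [[0,-7.5,-2.8],[22,-8,20],1],
    [[0,-11.5,-4.2],[28,-8,25],1],
    [[0,-15.5,-5.7],[34,-8,29],1],
    [[0,-19.7,-7.2],[40,-8,33],1],
    [[0,-23,-8.4],[48,-6,35],1],
    [[0,-26,-9.5],[56,-5,36],1],
    [[0,-29,-10.6],[64,-4,37],1],
    [[0,-31,-11.3],[77,-1,39],1],
    [[0,-32.5,-11.9],[90,2,41],1],
  ],
)

```text
time: 20.1
eef_pos: [0.3939, 0.2105, 0.2537]
tcp_rot: [0.585, 0.574, -0.401, -0.409]
contact_force: [-0.5, 0.1, -3.5]
opening: 0.271
```

Run:
```python
from tr import *
logs(); TS=np.load("TS2.npy"); M=tool()@TS; print(M)
t=cap("top","t17"); crop(t,150,130,320,310,4,"t17",np.array([[.6303,.2277,.058],[.5453,.2277,.091],[.7153,.2277,.091],[.6303,.3127,.091],[.6303,.1427,.091]]))
W=cloud(load("top0"))
sub=W[150:250,170:260].reshape(-1,3); r=sub[(sub[:,2]>.087)&(sub[:,2]<.096)]
from scipy.optimize import least_squares
f=lambda p: np.hypot(r[:,0]-p[0],r[:,1]-p[1])-p[2]
s=least_squares(f,[.63,.228,.085],loss="soft_l1",f_scale=.003); print("circle",s.x,np.percentile(abs(s.fun),[50,90]))
```

```text
t 20.1 q [ 0.3293 -0.4479  2.2508 -0.1379  1.0128 -1.1683] p [0.3939 0.2105 0.2537] open 0.271 F [-0.5105  0.0872 -3.4778] T [-0.0092  0.6191  0.0668]
[[ 0.9396  0.0265 -0.3414  0.5055]
 [-0.0245  0.9996  0.0102  0.2076]
 [ 0.3415 -0.0012  0.9399  0.2529]
 [ 0.      0.      0.      1.    ]]
circle [0.6231 0.2104 0.102 ] [0.0133 0.039 ]
```

View pics/t17.png

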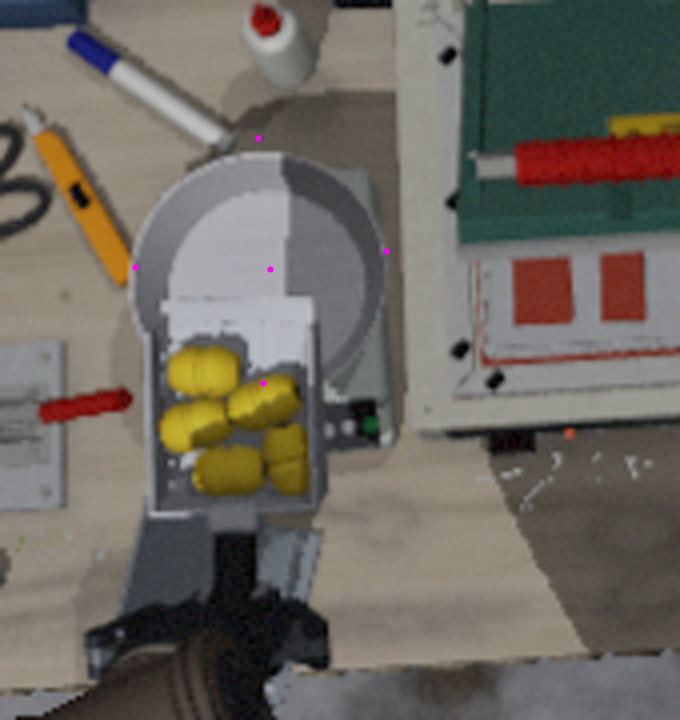

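Run:
```python
from tr import *
t=load("t17")
P=lambda a,b,z: ray(t,150+a/4-.5,130+b/4-.5,z)
pts=np.array([P(131,280,.091),P(386,268,.091),P(258,152,.091),P(170,192,.091),P(345,185,.091),P(375,330,.091)]); print(pts)
A=np.c_[2*pts[:,:2],np.ones(len(pts))]; b=(pts[:,:2]**2).sum(1); s=np.linalg.lstsq(A,b,rcond=None)[0]; print("centre",s[:2],"R",np.sqrt(s[2]+s[0]**2+s[1]**2))
t0=load("top0"); crop(t0,170,150,260,250,7,"p0",np.array([[*s[:2],.058]]+[[s[0]+.086*np.cos(a),s[1]+.086*np.sin(a),.091] for a in np.arange(0,6.28,.3)]))
s0=load("side0"); crop(s0,220,235,330,330,6,"p1",np.array([[*s[:2],.058]]+[[s[0]+.086*np.cos(a),s[1]+.086*np.sin(a),.091] for a in np.arange(0,6.28,.3)]))
```

```text
[[0.6218 0.316  0.091 ]
 [0.6193 0.1435 0.091 ]
 [0.7059 0.2283 0.091 ]
 [0.6815 0.2889 0.091 ]
 [0.6788 0.1695 0.091 ]
 [0.5772 0.1523 0.091 ]]
centre [0.618  0.2298] R 0.08675722074369341
```

View pics/p0.png

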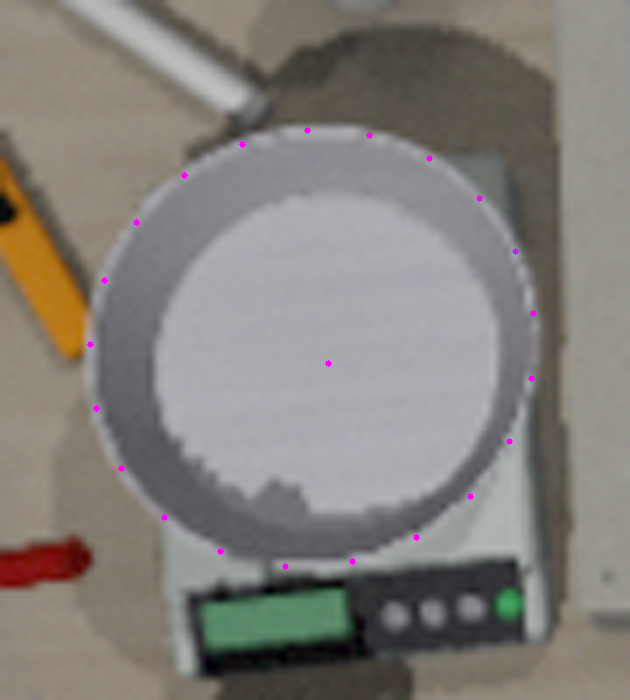

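View pics/p1.png

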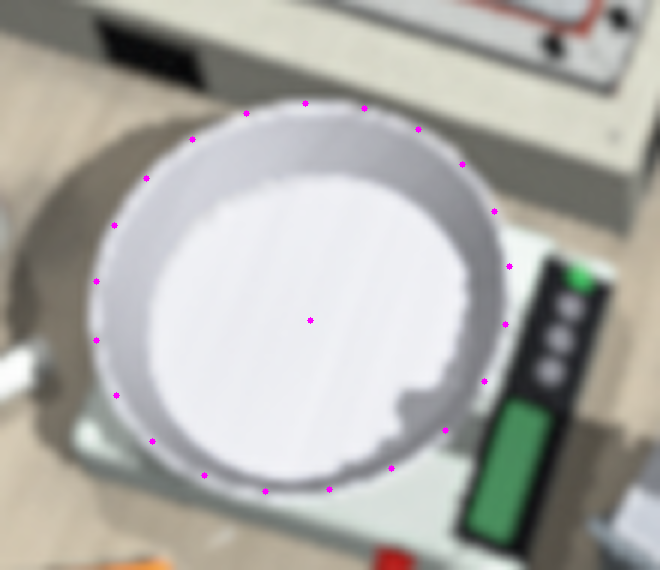

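Top view: the scoop is behind the pan with five couplers aboard. A rim fit puts the pan centre at (0.619, 0.2295), R 86 mm, matching the given 85 mm; the first x estimate, 0.630, was off. Now approach and tip slowly.

```bash
cat >> tr.py <<'E'
PC=np.array([.619,.2295])
def pour(wps,TS,yaw=0):
    W=[]
    for x,z,p in wps:
        S=scoopdir(yaw,p); o=np.array([x,PC[1],z])-S@[.0645,0,0]; W.append((tuple(float(v) for v in o.round(4)),yaw,p))
    seqo(W,TS)
def liploc(TS):
    M=tool()@TS; print("lip",M[:3,3]+M[:3,0]*.0645,"pitch",np.degrees(np.arcsin(-M[2,0])).round(2),"yaw",np.degrees(np.arctan2(M[1,0],M[0,0])).round(2),"roll",np.degrees(np.arcsin(M[2,1])).round(2))
E
python3 - <<'E'
from tr import *
TS=np.load("TS2.npy"); liploc(TS)
pour([(.59,.20,-20),(.60,.16,-18),(.603,.13,-10),(.605,.107,-4)],TS)
E
```

```text
lip [0.5667 0.2073 0.2741] pitch -19.94 yaw -1.42 roll -0.01
(0.5294, 0.2295, 0.1779) 0 -20 e 0.0 m 0.21 3 dq 0.19 turn [-0.1 -1.3 -0.5] shift [18.2 77.7  3.9]
(0.5387, 0.2295, 0.1401) 0 -18 e 0.0 m 0.21 3 dq 0.09 turn [ 1.9 -1.3 -0.5] shift [ 18.3 112.8   6.7]
(0.5395, 0.2295, 0.1188) 0 -10 e 0.0 m 0.28 3 dq 0.12 turn [ 9.9 -1.3 -0.4] shift [ 18.3 119.1   6.3]
(0.5407, 0.2295, 0.1025) 0 -4 e 0.0 m 0.34 3 dq 0.09 turn [15.9 -1.3 -0.4] shift [ 18.4 125.1   4.3]
```

Call:
step_arm(
  rows=[
    [[0,0,0],[5,8,1],1],
    [[0,-0.5,-0.2],[10,20,1],1],
    [[0,-1,-0.4],[15,36,2],1],
    [[0,-1.3,-0.5],[18,52,3],1],
    [[0,-1.3,-0.5],[18,66,3.5],1],
    [[0,-1.3,-0.5],[18,78,4],1],
    [[0.5,-1.3,-0.5],[18,92,5],1],
    [[1,-1.3,-0.5],[18,103,6],1],
    [[2,-1.3,-0.5],[18,113,6.5],1],
    [[2,-1.3,-0.5],[18,113,6.5],1],
  ],
)

```text
time: 20.98
eef_pos: [0.4262, 0.2267, 0.1433]
tcp_rot: [0.571, 0.572, -0.418, -0.416]
contact_force: [-0.3, 0.4, -4.0]
opening: 0.269
```

Run:
```python
from tr import *
logs(); TS=np.load("TS2.npy"); liploc(TS); M=tool()@TS
s=cap("side","s18"); crop(s,200,200,400,350,4,"s18",spts(M))
t=cap("top","t18"); crop(t,150,130,320,310,4,"t18",spts(M))
pour([(.603,.13,-10),(.605,.107,-4),(.605,.104,0),(.605,.104,4),(.605,.104,8)],TS)
```

```text
t 20.98 q [ 0.3307 -0.1976  2.2714 -0.1426  0.7782 -1.1563] p [0.4262 0.2267 0.1433] open 0.269 F [-0.3164  0.3621 -3.9682] T [ 0.0425  0.6581 -0.0125]
lip [0.5992 0.2261 0.1579] pitch -17.75 yaw -0.17 roll -0.19
(0.5395, 0.2295, 0.1188) 0 -10 e 0.0 m 0.28 3 dq 0.12 turn [ 8.  -0.1 -0.2] shift [ 2.2  7.2 -0.2]
(0.5407, 0.2295, 0.1025) 0 -4 e 0.0 m 0.34 3 dq 0.09 turn [14.  -0.1 -0.2] shift [ 2.2 13.1 -2.3]
(0.5405, 0.2295, 0.104) 0 0 e 0.0 m 0.39 3 dq 0.09 turn [18.  -0.1 -0.3] shift [ 2.1  5.4 -7.2]
(0.5407, 0.2295, 0.1085) 0 4 e 0.0 m 0.44 3 dq 0.09 turn [22.  -0.1 -0.3] shift [  2.1  -4.8 -13.9]
(0.5411, 0.2295, 0.113) 0 8 e 0.0 m 0.49 3 dq 0.09 turn [26.  -0.1 -0.3] shift [  2.1 -14.5 -21.1]
```

View pics/s18.png

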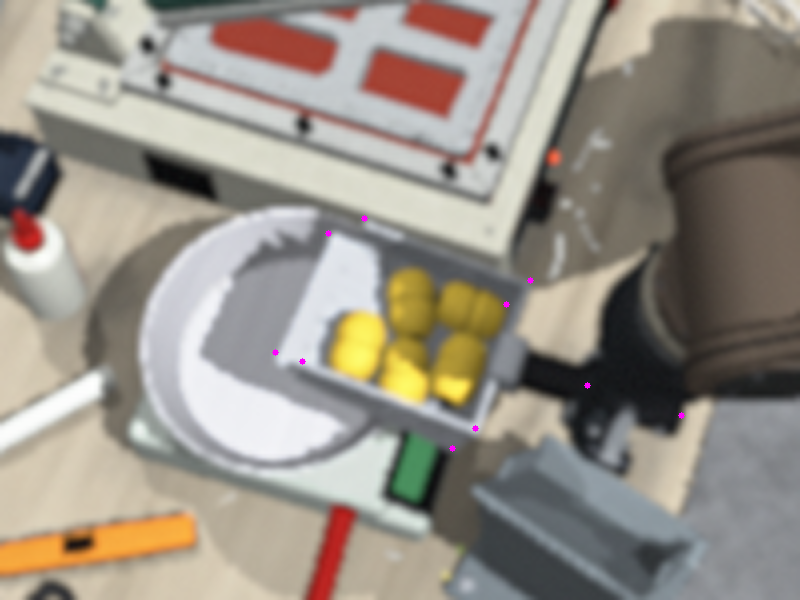

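View pics/t18.png

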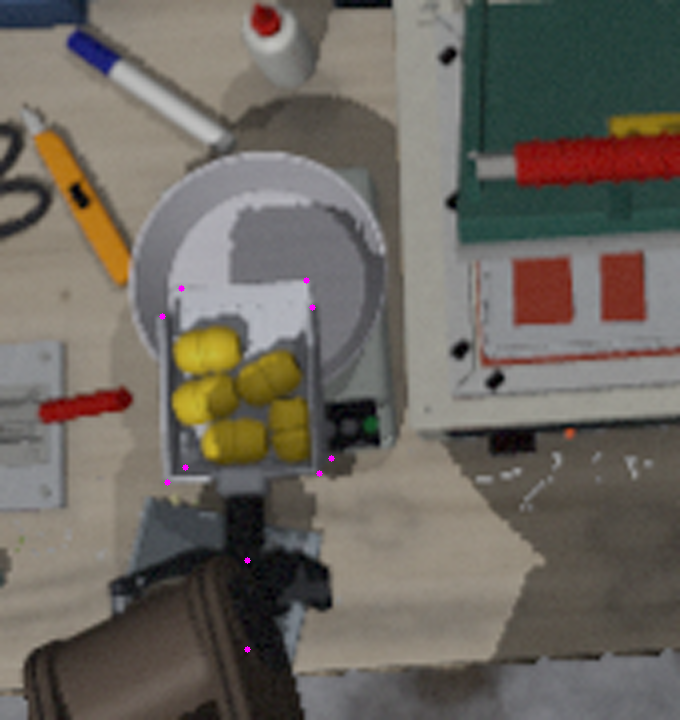

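Call:
step_arm(
  rows=[
    [[2.5,0,0],[1,2,0],1],
    [[5,0,-0.1],[2,4,0],1],
    [[8,0,-0.2],[2,6,0],1],
    [[11,0,-0.2],[2,8,-1],1],
    [[14,0,-0.2],[2,9,-2],1],
    [[16,0,-0.2],[2,6,-5],1],
    [[18,0,-0.3],[2,2,-7],1],
    [[20,0,-0.3],[2,-4,-10],1],
    [[22,0,-0.3],[2,-9,-14],1],
    [[22,0,-0.3],[2,-9,-14],1],
  ],
)

```text
time: 21.92
eef_pos: [0.441, 0.2301, 0.1619]
tcp_rot: [-0.482, -0.487, 0.515, 0.515]
contact_force: [0.0, -0.1, -3.9]
opening: 0.269
```

Run:
```python
from tr import *
logs(); TS=np.load("TS2.npy"); liploc(TS); M=tool()@TS
s=cap("side","s19"); crop(s,200,200,400,350,4,"s19",spts(M))
pour([(.605,.104,8),(.605,.104,12),(.605,.1,16),(.605,.098,20),(.605,.095,25),(.605,.092,30)],TS)
```

```text
t 21.92 q [ 0.2655 -0.0084  2.039   0.0236  1.1684 -1.3204] p [0.441  0.2301 0.1619] open 0.269 F [ 0.003  -0.0928 -3.9064] T [ 0.0616  0.1299 -0.0013]
lip [0.6074 0.23   0.1127] pitch 3.55 yaw -0.05 roll 0.11
(0.5411, 0.2295, 0.113) 0 8 e 0.0 m 0.49 3 dq 0.08 turn [ 4.4 -0.   0.1] shift [-0.5 -5.1 -2.5]
(0.5419, 0.2295, 0.1174) 0 12 e 0.0 m 0.54 3 dq 0.09 turn [8.4 0.  0. ] shift [ -0.4 -16.5  -6.5]
(0.543, 0.2295, 0.1178) 0 16 e 0.0 m 0.59 3 dq 0.08 turn [12.4  0.   0. ] shift [ -0.4 -23.7 -11.6]
(0.5444, 0.2295, 0.1201) 0 20 e 0.0 m 0.64 3 dq 0.08 turn [16.4  0.  -0. ] shift [ -0.4 -32.5 -17.3]
(0.5465, 0.2295, 0.1223) 0 25 e 0.0 m 0.71 3 dq 0.1 turn [21.4  0.1 -0. ] shift [ -0.4 -42.3 -25.4]
(0.5491, 0.2295, 0.1242) 0 30 e 0.0 m 0.78 3 dq 0.1 turn [26.4  0.1 -0.1] shift [ -0.4 -51.4 -34.7]
```

View pics/s19.png

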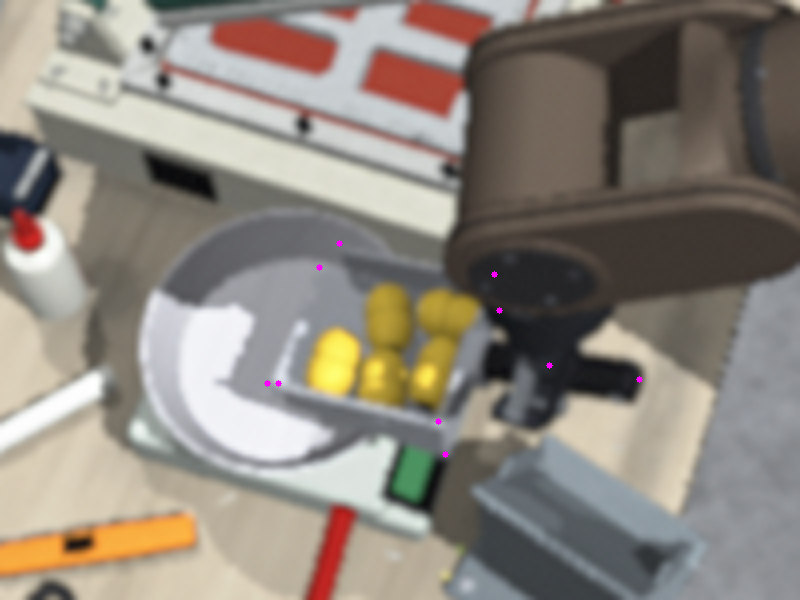

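Call:
step_arm(
  rows=[
    [[2,0,0],[0,-2,-1],1],
    [[4.4,0,0],[0,-5,-2.5],1],
    [[6.4,0,0],[0,-11,-4.5],1],
    [[8.4,0,0],[0,-16.5,-6.5],1],
    [[10.4,0,0],[0,-20,-9],1],
    [[12.4,0,0],[0,-24,-11.5],1],
    [[14.4,0,0],[0,-28,-14.5],1],
    [[16.4,0,0],[0,-32.5,-17],1],
  ],
)

```text
time: 22.63
eef_pos: [0.4575, 0.2297, 0.1907]
tcp_rot: [-0.402, -0.407, 0.581, 0.579]
contact_force: [0.2, -0.7, -2.8]
opening: 0.27
```

Run:
```python
from tr import *
logs(); TS=np.load("TS2.npy"); liploc(TS); M=tool()@TS
s=cap("side","s20"); crop(s,200,200,400,350,4,"s20")
pour([(.605,.1,20),(.605,.095,25),(.603,.092,30),(.602,.09,36),(.6,.09,43),(.6,.09,50),(.6,.09,57),(.6,.09,64)],TS)
```

```text
t 22.63 q [ 0.2271  0.1527  1.8404  0.0803  1.4921 -1.3707] p [0.4575 0.2297 0.1907] open 0.27 F [ 0.2142 -0.7189 -2.8284] T [ 0.0071 -0.0703  0.0399]
lip [0.6028 0.2298 0.0958] pitch 20.24 yaw 0.06 roll -0.07
(0.5444, 0.2295, 0.1221) 0 20 e 0.0 m 0.64 3 dq 0.0 turn [-0.2  0.  -0.1] shift [-0.2 -2.9  0.8]
(0.5465, 0.2295, 0.1223) 0 25 e 0.0 m 0.71 3 dq 0.09 turn [ 4.8  0.  -0.1] shift [ -0.2 -12.8  -4.9]
(0.5471, 0.2295, 0.1242) 0 30 e 0.0 m 0.77 3 dq 0.09 turn [ 9.8  0.1 -0.1] shift [ -0.2 -23.5  -9.3]
(0.5498, 0.2295, 0.1279) 0 36 e 0.0 m 0.85 3 dq 0.11 turn [15.8  0.1 -0.2] shift [ -0.2 -37.6 -17. ]
(0.5528, 0.2295, 0.134) 0 43 e 0.0 m 0.88 5 dq 0.13 turn [22.8  0.1 -0.2] shift [ -0.2 -54.9 -26.4]
(0.5585, 0.2295, 0.1394) 0 50 e 0.0 m 0.75 5 dq 0.13 turn [29.8  0.1 -0.3] shift [ -0.2 -71.2 -39.8]
(0.5649, 0.2295, 0.1441) 0 57 e 0.0 m 0.62 5 dq 0.13 turn [36.8  0.2 -0.3] shift [ -0.3 -85.9 -55.2]
(0.5717, 0.2295, 0.148) 0 64 e 0.0 m 0.49 5 dq 0.13 turn [43.8  0.2 -0.3] shift [ -0.4 -98.6 -72.2]
```

View pics/s20.png

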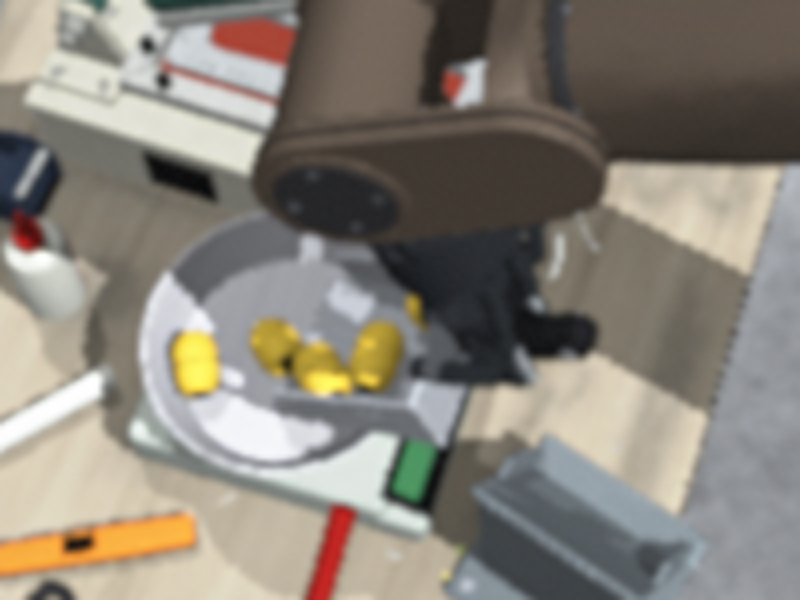

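Call:
step_arm(
  rows=[
    [[0,0,0],[0,-3,0],1],
    [[0,0,0],[0,-5,0],1],
    [[0,0,0],[0,-7,0],1],
    [[0,0,0],[0,-7,0],1],
    [[0,0,0],[0,-7,0],1],
  ],
)

```text
time: 23.1
eef_pos: [0.4599, 0.2298, 0.1976]
tcp_rot: [-0.402, -0.408, 0.58, 0.579]
contact_force: [0.0, -0.7, -2.4]
opening: 0.273
```

Run:
```python
from tr import *
logs(); TS=np.load("TS2.npy"); liploc(TS); M=tool()@TS
s=cap("side","s21"); crop(s,200,200,400,350,4,"s21")
t=cap("top","t21"); crop(t,150,130,320,310,4,"t21")
pour([(.602,.104,25),(.60,.106,30),(.598,.106,36),(.596,.106,43),(.595,.106,50),(.594,.106,57),(.592,.106,64)],TS)
```

```text
t 23.1 q [ 0.2261  0.15    1.83    0.0803  1.5047 -1.3708] p [0.4599 0.2298 0.1976] open 0.273 F [ 0.02   -0.7101 -2.4312] T [-0.0102 -0.1164  0.0172]
lip [0.6052 0.2299 0.1027] pitch 20.22 yaw 0.07 roll -0.04
(0.5435, 0.2295, 0.1313) 0 25 e 0.0 m 0.71 3 dq 0.1 turn [ 4.7  0.1 -0.1] shift [ -0.2 -14.4  -0.3]
(0.5441, 0.2295, 0.1382) 0 30 e 0.0 m 0.78 3 dq 0.1 turn [ 9.7  0.1 -0.1] shift [ -0.2 -29.7  -3. ]
(0.5458, 0.2295, 0.1439) 0 36 e 0.0 m 0.85 3 dq 0.12 turn [15.7  0.1 -0.2] shift [ -0.2 -45.4  -9. ]
(0.5488, 0.2295, 0.15) 0 43 e 0.0 m 0.86 5 dq 0.13 turn [22.7  0.1 -0.2] shift [ -0.2 -62.7 -18.4]
(0.5535, 0.2295, 0.1554) 0 50 e 0.0 m 0.73 5 dq 0.13 turn [29.7  0.2 -0.3] shift [ -0.3 -78.8 -30.9]
(0.5589, 0.2295, 0.1601) 0 57 e 0.0 m 0.6 5 dq 0.13 turn [36.7  0.2 -0.3] shift [ -0.3 -93.1 -45.3]
(0.5637, 0.2295, 0.164) 0 64 e 0.0 m 0.47 5 dq 0.12 turn [43.7  0.2 -0.4] shift [  -0.4 -105.1  -60.3]
```

View pics/s21.png

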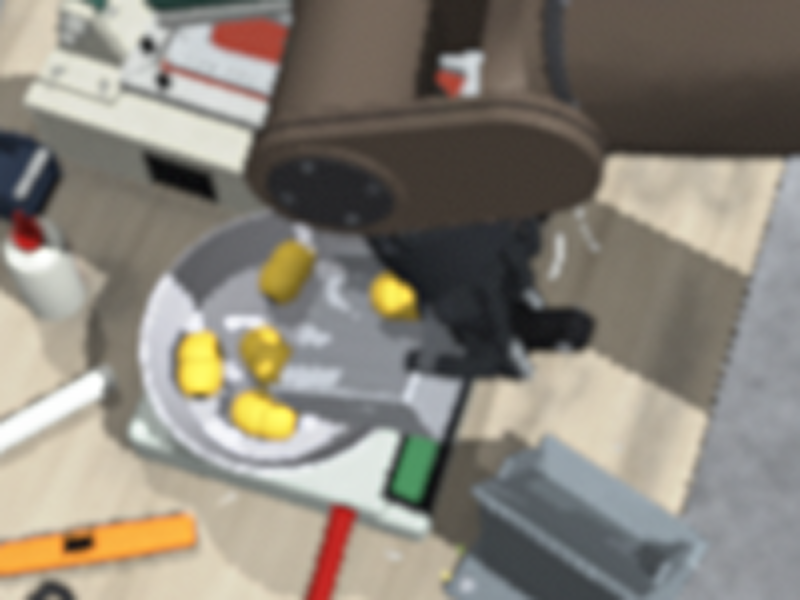

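View pics/t21.png

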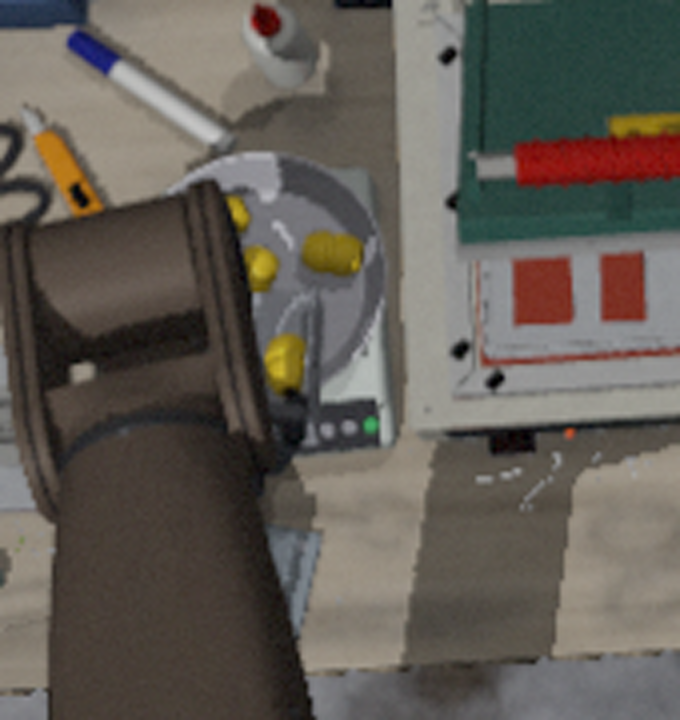

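Four couplers are in the pan (side view (248,290), (266,288), (271,267), (264,303)); the fifth is still at the back of the scoop at (298,274). Tipping further.

Call:
step_arm(
  rows=[
    [[2.5,0,0],[0,-7,0],1],
    [[4.7,0,0],[0,-14,0],1],
    [[7.2,0,0],[0,-22,-1.5],1],
    [[9.7,0,0],[0,-30,-3],1],
    [[12.7,0,0],[0,-38,-6],1],
    [[15.7,0,0],[0,-45,-9],1],
    [[15.7,0,0],[0,-45,-9],1],
    [[15.7,0,0],[0,-45,-9],1],
    [[15.7,0,0],[0,-45,-9],1],
  ],
)

```text
time: 23.95
eef_pos: [0.4836, 0.2296, 0.2359]
tcp_rot: [-0.319, -0.324, 0.631, 0.629]
contact_force: [-0.2, -0.1, -1.8]
opening: 0.267
```

Run:
```python
from tr import *
logs(); TS=np.load("TS2.npy"); liploc(TS); M=tool()@TS
s=cap("side","s22"); crop(s,200,200,400,350,4,"s22")
pour([(.596,.108,43),(.595,.11,50),(.594,.11,57),(.592,.11,64)],TS)
```

```text
t 23.95 q [ 0.1983  0.3108  1.6261  0.1201  1.82   -1.3873] p [0.4836 0.2296 0.2359] open 0.267 F [-0.1936 -0.1418 -1.8438] T [ 0.0035 -0.3678 -0.0241]
lip [0.5978 0.2298 0.1052] pitch 35.96 yaw 0.1 roll -0.11
(0.5488, 0.2295, 0.152) 0 43 e 0.0 m 0.85 5 dq 0.14 turn [ 7.   0.1 -0.2] shift [ -0.2 -21.6  -3.2]
(0.5535, 0.2295, 0.1594) 0 50 e 0.0 m 0.72 5 dq 0.13 turn [14.   0.1 -0.3] shift [ -0.2 -42.1  -9.7]
(0.5589, 0.2295, 0.1641) 0 57 e 0.0 m 0.59 5 dq 0.13 turn [21.   0.1 -0.3] shift [ -0.3 -59.8 -19.7]
(0.5637, 0.2295, 0.168) 0 64 e 0.0 m 0.47 5 dq 0.12 turn [28.   0.2 -0.4] shift [ -0.4 -75.4 -30.9]
```

View pics/s22.png

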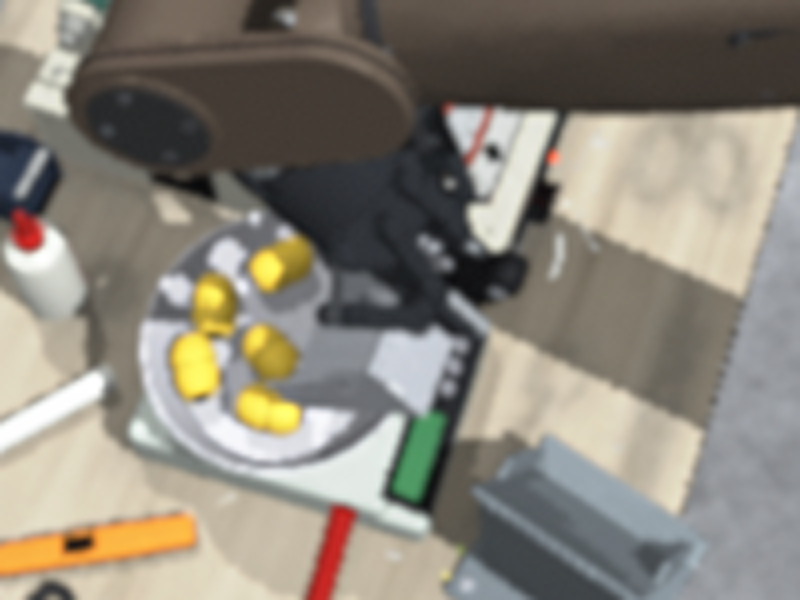

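All five couplers are in the pan: side view crop (282,263), (215,303), (195,365), (270,350) and (268,410). The scoop is empty, as the force is back to the empty-scoop value. Backing off upward.

Run:
```python
from tr import *
TS=np.load("TS2.npy")
seqo([((.545,.2295,.19),0,30),((.53,.2295,.25),0,15),((.51,.222,.26),0,0),((.475,.14,.265),-15,0)],TS)
```

```text
(0.545, 0.2295, 0.19) 0 30 e 0.0 m 0.82 3 dq 0.11 turn [-6.   0.1 -0.2] shift [  0.1 -26.6  31.2]
(0.53, 0.2295, 0.25) 0 15 e 0.0 m 0.69 3 dq 0.24 turn [-21.    0.   -0.1] shift [  0.5 -37.5  82.1]
(0.51, 0.222, 0.26) 0 0 e 0.0 m 0.48 3 dq 0.24 turn [-36.    0.    0.1] shift [ -6.9  -5.  100.1]
(0.475, 0.14, 0.265) -15 0 e 0.0 m 0.38 3 dq 0.15 turn [-35.8  14.5  -4.6] shift [-61.6   9.4 128.9]
```

Call:
step_arm(
  rows=[
    [[-2,0,0],[0,-10,10],1],
    [[-4,0,0],[0,-19,21],1],
    [[-6,0,0],[0,-27,31],1],
    [[-11,0,0],[0,-31,48],1],
    [[-16,0,0],[0,-35,65],1],
    [[-21,0,0],[0,-38,82],1],
    [[-26,0,0],[-2,-27,88],1],
    [[-31,0,0],[-4,-16,94],1],
    [[-36,0,0],[-7,-5,100],1],
    [[-36,0,0],[-7,-5,100],1],
  ],
)

```text
time: 24.83
eef_pos: [0.4003, 0.2215, 0.2967]
tcp_rot: [0.497, 0.503, -0.501, -0.499]
contact_force: [-0.2, 0.8, -3.2]
opening: 0.265
```

Run:
```python
from tr import *
logs(); TS=np.load("TS2.npy"); M=tool()@TS; print(M[:3,3])
t=cap("top","t23"); crop(t,150,130,320,310,4,"t23")
seqo([((.475,.14,.265),-15,0),((.46,.09,.26),-40,0),((.45,.04,.25),-65,0),((.435,0,.22),-90,0)],TS)
```

```text
t 24.83 q [ 0.2805 -0.2595  2.0097  0.0046  1.3915 -1.2991] p [0.4003 0.2215 0.2967] open 0.265 F [-0.1769  0.8409 -3.1944] T [0.038  0.2811 0.013 ]
[0.5048 0.2217 0.2577]
(0.475, 0.14, 0.265) -15 0 e 0.0 m 0.38 3 dq 0.15 turn [-0.2 15.1  0.1] shift [-54.4  -6.2  28.8]
(0.46, 0.09, 0.26) -40 0 e 0.0 m 0.38 3 dq 0.41 turn [-0.3 40.1  0.1] shift [-64.2  -1.3  23. ]
(0.45, 0.04, 0.25) -65 0 e 0.0 m 0.4 3 dq 0.38 turn [-0.4 65.1  0.1] shift [-86.9   8.6  -2.8]
(0.435, 0, 0.22) -90 0 e 0.0 m 0.4 3 dq 0.36 turn [-0.5 90.1  0. ] shift [-117.5   38.4  -31.8]
```

View pics/t23.png

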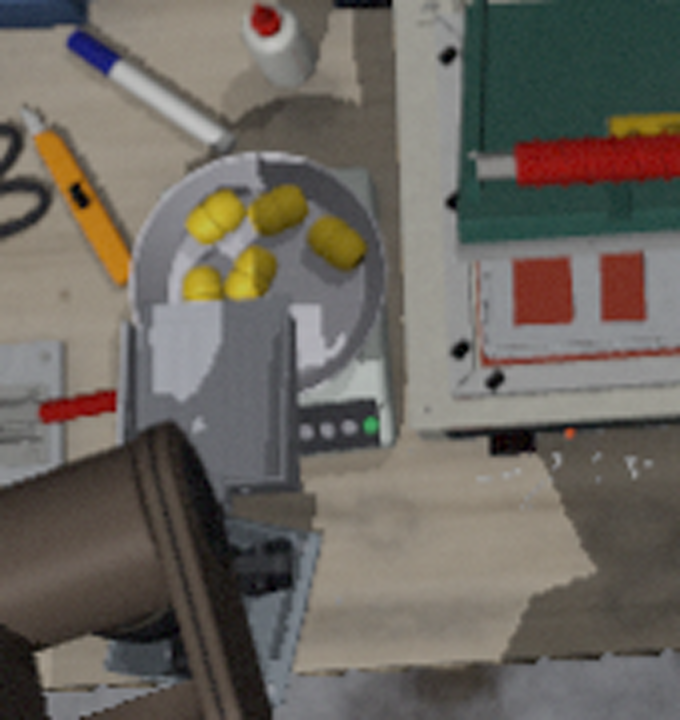

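Top view: five couplers in the pan and an empty scoop. Carrying the scoop back to the open bench.

Call:
step_arm(
  rows=[
    [[0,5,0],[-18,-2,10],1],
    [[0,10,0],[-36,-4,20],1],
    [[0,15,0],[-54,-6,29],1],
    [[0,21,0],[-57,-5,27],1],
    [[0,28,0],[-60,-3,25],1],
    [[0,34,0],[-62,-2,24],1],
    [[0,40,0],[-64,-1,23],1],
    [[0,46,0],[-70,1,17],1],
    [[0,52,0],[-76,4,10],1],
    [[0,58,0],[-82,6,4],1],
  ],
)

```text
time: 25.72
eef_pos: [0.4032, 0.1397, 0.2929]
tcp_rot: [-0.678, -0.196, 0.194, 0.682]
contact_force: [-0.1, -0.2, -1.4]
opening: 0.273
```

Run:
```python
from tr import *
logs(); TS=np.load("TS2.npy"); M=tool()@TS; print(M[:3,3])
seqo([((.44,.02,.235),-78,0),((.43,0,.22),-90,0),((.428,0,.12),-90,0),((.428,0,.03),-90,0)],TS)
```

```text
t 25.72 q [ 0.0914 -0.3385  2.0772  0.0057  1.4013 -0.4686] p [0.4032 0.1397 0.2929] open 0.273 F [-0.1263 -0.2026 -1.4097] T [0.1464 0.0932 0.0386]
[0.4581 0.0508 0.2535]
(0.44, 0.02, 0.235) -78 0 e 0.0 m 0.39 3 dq 0.3 turn [-0.4 19.7 -0. ] shift [  3.5  19.  -22.7]
(0.43, 0, 0.22) -90 0 e 0.0 m 0.39 3 dq 0.17 turn [-0.4 31.7 -0.1] shift [  4.   33.9 -44. ]
(0.428, 0, 0.12) -90 0 e 0.0 m 0.28 3 dq 0.21 turn [-0.4 31.7 -0.1] shift [  1.9 133.9 -43.4]
(0.428, 0, 0.03) -90 0 e 0.0 m 0.22 3 dq 0.2 turn [-0.4 31.7 -0.1] shift [  1.5 223.9 -43.8]
```

Call:
step_arm(
  rows=[
    [[0,6,0],[1,6,-7],1],
    [[-0.2,13,0],[2,13,-15],1],
    [[-0.4,20,0],[3,19,-23],1],
    [[-0.4,26,0],[4,27,-34],1],
    [[-0.4,32,0],[4,34,-44],1],
    [[-0.4,32,0],[3,65,-44],1],
    [[-0.4,32,0],[2,100,-44],1],
    [[-0.4,32,0],[2,134,-43],1],
    [[-0.4,32,0],[2,165,-43],1],
    [[-0.4,32,0],[2,180,-43],1],
  ],
)

```text
time: 26.55
eef_pos: [0.4253, 0.1054, 0.1085]
tcp_rot: [0.707, 0.0, -0.003, -0.707]
contact_force: [-0.5, 0.2, -1.8]
opening: 0.267
```

Run:
```python
from tr import *
logs(); TS=np.load("TS2.npy"); M=tool()@TS; print(M)
t=cap("top","t24"); crop(t,230,200,400,310,4,"t24",spts(M))
seqo([((.428,0,.03),-90,0),((.428,0,.001),-90,0)],TS)
```

```text
t 26.55 q [ 0.0112 -0.1035  2.2375 -0.001   1.0111  0.0068] p [0.4253 0.1054 0.1085] open 0.267 F [-0.4524  0.2046 -1.7639] T [ 0.1477  0.0329 -0.002 ]
[[-0.0013  1.      0.0075  0.4249]
 [-1.     -0.0013 -0.0002  0.0008]
 [-0.0002 -0.0075  1.      0.0697]
 [ 0.      0.      0.      1.    ]]
(0.428, 0, 0.03) -90 0 e 0.0 m 0.22 3 dq 0.1 turn [-0.  -0.1 -0.6] shift [ 4.2 38.  -0.7]
(0.428, 0, 0.001) -90 0 e 0.0 m 0.21 3 dq 0.07 turn [-0.  -0.1 -0.6] shift [ 4.4 67.  -0.7]
```

View pics/t24.png

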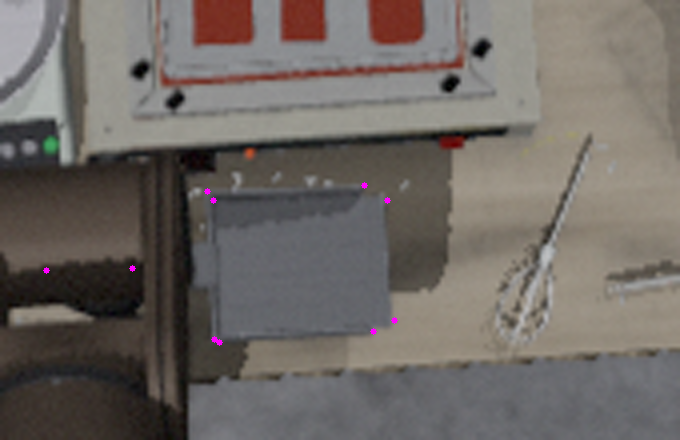

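Empty scoop over the open bench, clear of the whisk. Lowering.

Call:
step_arm(
  rows=[
    [[0,0,-0.3],[2,12,0],1],
    [[0,0,-0.6],[4,26,0],1],
    [[0,0,-0.6],[4,40,0],1],
    [[0,0,-0.6],[4,52,0],1],
    [[0,0,-0.6],[4,60,0],1],
    [[0,0,-0.6],[4,65,0],1],
    [[0,0,-0.6],[4,67,0],1],
    [[0,0,-0.6],[4,67,0],1],
  ],
)

```text
time: 27.27
eef_pos: [0.432, 0.1054, 0.0457]
tcp_rot: [0.708, 0.007, 0.003, -0.707]
contact_force: [-0.5, -0.3, -2.1]
opening: 0.267
```

Run:
```python
from tr import *
logs(); TS=np.load("TS2.npy"); M=tool()@TS; print(M)
```

```text
t 27.27 q [ 0.0113  0.0191  2.2602 -0.002   0.8484  0.007 ] p [0.432  0.1054 0.0457] open 0.267 F [-0.5373 -0.3041 -2.0518] T [ 0.2025 -0.052   0.0316]
[[-0.0006  1.     -0.0099  0.4324]
 [-1.     -0.0006  0.0003  0.0007]
 [ 0.0003  0.0099  1.      0.007 ]
 [ 0.      0.      0.      1.    ]]
```

Call:
step_arm(
  rows=[
    [[0,0,0.2],[-1,2,0],1],
    [[0,0,0.4],[-1,4,0],1],
    [[0,0,0.5],[-1,5,0],1],
    [[0,0,0.5],[-1,6,0],1],
    [[0,0,0.5],[-1,6,0],1],
  ],
)

```text
time: 27.68
eef_pos: [0.4307, 0.1054, 0.0395]
tcp_rot: [0.708, 0.004, -0.0, -0.707]
contact_force: [0.7, 1.1, -1.4]
opening: 0.263
```

Run:
```python
from tr import *
logs(); TS=np.load("TS2.npy"); M=tool()@TS; print(M)
```

```text
t 27.68 q [ 0.0114  0.034   2.2599 -0.002   0.8427  0.007 ] p [0.4307 0.1054 0.0395] open 0.263 F [ 0.7256  1.1256 -1.3692] T [0.179  0.0788 0.0151]
[[-0.0005  1.     -0.001   0.4307]
 [-1.     -0.0005  0.0004  0.0007]
 [ 0.0004  0.001   1.      0.0007]
 [ 0.      0.      0.      1.    ]]
```

Call:
step_arm(
  rows=[
    [[0,0,0],[0,0.7,0],1],
    [[0,0,0],[0,0.7,0],0.7],
    [[0,0,0],[0,0.7,0],0.5],
    [[0,0,0],[0,0.7,0],0.4],
    [[0,0,0],[0,0.7,0],0.4],
    [[0,0,0],[0,0.7,0],0.4],
    [[0,0,0],[0,0.7,0],0.4],
    [[0,0,0],[0,-10,0],0.4],
    [[0,0,0],[0,-25,0],0.4],
    [[0,0,0],[0,-50,0],0.4],
  ],
)

```text
time: 28.52
eef_pos: [0.4286, 0.1054, 0.0886]
tcp_rot: [0.708, 0.002, -0.002, -0.707]
contact_force: [0.4, 0.4, 0.4]
opening: 0.601
```

Call:
step_arm(
  rows=[
    [[0,0,0],[0,-35,0],0.4],
    [[0,0,0],[0,-70,0],0.4],
    [[0,0,0],[0,-100,0],0.4],
    [[0,0,0],[0,-130,0],0.4],
    [[0,0,0],[0,-160,0],0.4],
    [[0,0,0],[0,-190,0],0.4],
    [[0,0,0],[0,-210,0],0.4],
    [[0,0,0],[0,-220,0],0.4],
    [[0,0,0],[0,-220,0],0.4],
  ],
)

```text
time: 29.27
eef_pos: [0.4303, 0.1059, 0.3129]
tcp_rot: [0.708, 0.006, 0.002, -0.707]
contact_force: [0.1, 0.9, 0.2]
opening: 0.596
```

Run:
```python
from tr import *
logs()
t=cap("top","t25"); s=cap("side","s25"); cv2.imwrite("pics/t25.png",t["im"][:,:,::-1]); cv2.imwrite("pics/s25.png",s["im"][:,:,::-1]); crop(t,230,200,400,310,4,"t25c"); crop(t,160,130,260,260,5,"t25p")
```

```text
t 29.27 q [ 0.0124 -0.3102  2.0204 -0.0016  1.4204  0.0069] p [0.4303 0.1059 0.3129] open 0.596 F [0.1429 0.8875 0.2044] T [0.0019 0.0228 0.0143]
```

View pics/t25.png

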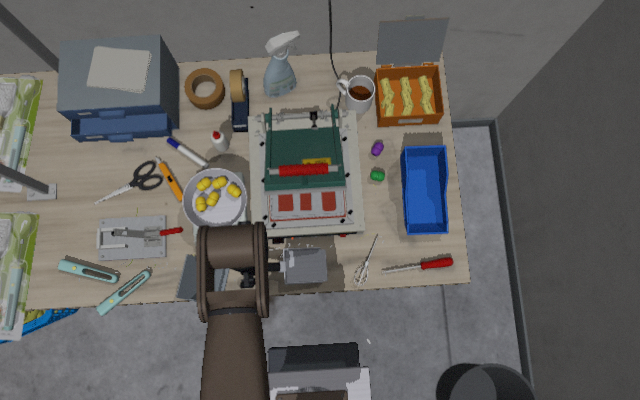

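View pics/s25.png

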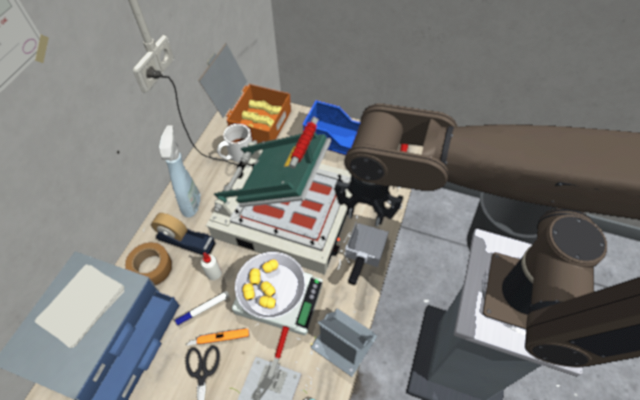

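View pics/t25p.png

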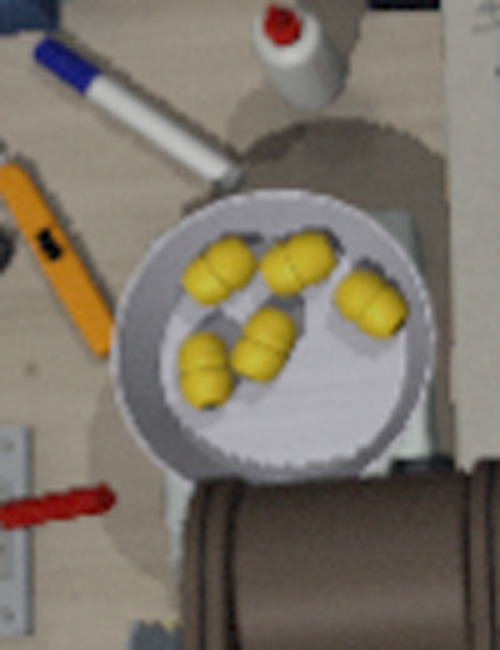

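The top view shows five couplers in the pan, an empty bin, the scoop on the bench at (300,265), and the screwdriver (420,265) and whisk (368,260) where they were. One numeric check that the scoop lies flat, then hand in.

Run:
```python
from tr import *
f=load("t25"); W=cloud(f); P=W[254:278,290:320].reshape(-1,3); P=P[abs(P[:,2])<.02]; c=P.mean(0); n=np.linalg.svd(P-c)[2][2]; n*=np.sign(n[2]); print("pan floor",c,n,len(P))
a=load("top0")["im"].astype(int); b=f["im"].astype(int); print("diff screwdriver/whisk",abs(a-b)[235:285,355:460].mean().round(2))
ctrl.sign_off()
```

```text
pan floor [ 0.4317 -0.0015  0.0028] [0.0102 0.0095 0.9999] 715
diff screwdriver/whisk 2.29
the job is handed in; nothing more can be done
```

I took the scoop from its rest, laid it flat on the open bench and let go. I then took it again by the handle from above and scooped all five yellow couplers in one pass. I tipped all five into the scale pan, laid the empty scoop flat on the open bench, lifted clear and handed in at about 29 s of the 72 s allowed.

**Last checks:**
- The last top view shows five couplers in the pan, an empty bin, nothing spilled, and the screwdriver, whisk and look-alikes where they were.
- The scoop's floor measures 2.8 mm above the bench and within about 1° of level, so it lies flat.
- The wrist force readings, taken at the end of each move, stayed under about 5 N.
- I kept the scoop's lip above the scale pan by position, but did not measure whether the pan moved (the scale_pan joint).

**Disagreements:**
- My first estimate of the pan centre (x = 0.630) was off by about 11 mm. A fit to the rim gave 0.619, which I used for the pour.
- A quick circle fit to the depth points disagreed too and I discarded it.

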